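# Load a gearbox spacer pack into the gauge fixture

## Robot

A 6-joint arm with a two-finger parallel gripper is mounted at the origin on the work surface. World frame = base frame: x ahead of the robot, y to its left, z up, the work surface at z = 0. Lengths are in m, angles in rad, forces in N, time in s.
With the tool pointing down it reaches from about 0.35 to 0.975 m from the base axis. Payload 4.9 kg.
Tool frame: the origin (TCP) lies on the mounting face of the last link; the fingertips stand 173 mm ahead of it and the grasp point (between the pads) lies 155 mm ahead of it; z points along the fingers, y is the direction in which the jaws open and shut (so a half turn about z gives the same grasp; the last joint's range is limited). The gripper opens to 85 mm and grips with 20 to 120 N. Pads are 22 mm wide; open, the fingers measure 114 mm over their backs; the gripper's body (76 mm by 85 mm) begins 54 mm behind the grasp point. The pads swing forward as they close: fully open they stand 13 mm farther back than shut.
Start: joints at [1.222, 0.053, 1.613, -0, 1.476, -0.119], TCP at [0.142, 0.609, 0.405] pointing down, gripper open.
Joint ranges: [-3.01, 3.01], [-1.01, 2.22], [0.06, 2.58], [-1.02, 4.17], [0.09, 2.62], [-3.14, 3.14]. Speed limits (rad/s): [2.57, 2.57, 3.14, 3.14, 3.14, 3.14].

## Interface

Orientations are given as a unit quaternion [w, x, y, z].
In Python, from plant import manip gives the robot as it stands.
- The arm moves only by the tool play_rows, never from a script. Its argument "increments" is a list of rows, each an object with "offset": the shift along the tool's x, y, z in mm, a list of three; "twist": the turn about the tool's z in rad; "grip": the opening, from 0 (shut) to 1 (fully open). In form: [{"offset": [dx, dy, dz], "twist": twist, "grip": grip}, ...]. A call has 1 to 5 rows; each row is the pose to reach, as a shift and turn from the pose commanded when the call began, along the tool's axes at that moment; what a row does not reach only later rows make up. A row lasts 1/12 s, in which the tool goes at most 41.7 mm and 7.16 degrees, less where a joint would pass 70% of its speed; a pose out of reach is approached as far as the arm can. A call with a gripper value outside its range is refused whole. The fingers move at their own pace and stop on an object; the grip force is fixed at half the most. Time passes only in rows, so rows that repeat a pose let the fingers close. It gives the time, the measured TCP pose, the force and the opening at its end, in the units of the state.
- manip.state(): the state, without advancing time (a new reading comes with each control period).
- manip.grab_frame(name): name is "side" or "top" or "wrist"; returns the picture (400x640x3 uint8, blue, green, red); there is no depth.
- manip.get_calibration(name): a dict with "fx", "fy", "cx", "cy" (pixels), "T" (4x4, takes a point from camera to world coordinates). Camera axes: x right, y down, z forward; pixel columns grow to the right and rows downward; lengths in m; the calibration is good to about 2 mm. A picture is of the moment at which its call begins: read the wrist's pose just before it. get_calibration takes no time and is no camera call; for the wrist camera it gives the pose at the moment of the call.
- manip.job_done(): hands the job in, once; it reports no verdict.
Trained networks look in the newest picture that a camera, given by its name, has taken for a name from the list of things; names that differ only in an ending like _2 or _b are one class to them, and where a whole thing is asked for, a point or a joint stands for the part that bears it (a point fixed in the world has none). Each returns a list of dicts, best first, with "p" (0 to 1); they miss things now and then, are a little off and sometimes report something else, mostly with a low value. They report only what shows in the picture. A call takes as long as a camera call. They do not tell look-alikes from the thing itself.
- manip.boxes_of(query, camera): "xyz" ([x, y, z] in m, in the coordinates of the camera as it stood for that picture, good to about 4 mm: the middle of the surface that is visible of it).
- manip.tip_of(query, camera): "xyz" ([x, y, z] in m, in the coordinates of the camera as it stood for that picture, good to about 4 mm: a listed point, or the origin of a listed thing).
The state is a dict: "time": time; "joint_pos": joint angles; "joint_vel": joint speeds; "joint_efforts": joint torques, N m; "tool_pos": TCP position; "tool_rot": TCP orientation; "contact_force": force on the tool from outside, world axes, zero at the start; "ft_torque": the same for the moment, N m; "gripper_width": opening from 0.0 (shut) to 1.0 (fully open).
Only numpy, scipy, OpenCV 4.12 (cv2) and the standard library are available. Lean on these libraries where they do the work, as an engineer would, in place of code of your own. Each camera call takes 0.05 s, during which the arm holds its last target. There are 200 camera calls.

## Task

Get the spacer pack ready for measuring in the gauge fixture: pull up the knob of the swing bridge's locking plunger, turn it and let it drop into its parked notch, then swing the bridge well clear of the tube. Drop every spacer ring on the bench flat into the tube, and the pressure pad last, boss up, on top of the rings. Then swing the bridge back over the tube until it stops and turn the knob back so that the plunger drops fully home and locks it; leave the other parts on the bench alone.

Things in the scene. Friction and masses are not known exactly. Their poses are not given: they have to be found in the camera images.
- tube_floor (a point): Gauge fixture, fixed on the bench: aluminium base plate 262 x 112 x 16 mm with an upright steel guide tube. This point: centre of the tube's floor (the plate's top, 16 mm above the bench). z is up along the tube; x runs along the plate towards the bridge's pivot, 95 mm away; y to the left of x.
- tube_mouth (a point): Centre of the guide tube's open top, 55 mm above its floor (71 mm above the bench). Tube bore 63 mm, outside 79 mm, 4 mm bevel inside the rim. Same axes as tube_floor. On its +y and -y sides the tube is cut open by slots 33 mm wide, from the rim to 5 mm above the floor, so fingers can reach in there.
- pivot (a point): Upright axis of the swing bridge, at the bridge's upper face (114 mm above the bench). The bridge is a steel bar 38 mm wide, 16 mm thick, underside 98 mm above the bench; from the pivot outward: a 64 mm eye with a gauge hole (over the tube, 95 mm out), the knob (160 mm out), the handle (222 mm out).
- bridge (a joint): Angle of the swing bridge about pivot, rad. 0: over the tube, at its stop. Grows counter-clockwise seen from above (free end leaves to the fixture's -y side) to the other stop at 1.05. Needs about 1 N at the handle, stays where left. At 0 the home plunger's pin locks it; with the plunger lifted 10 mm or more it swings freely.
- handle_mid (a point): Middle of the bridge's upright black round handle: 21 mm across, 50 mm tall (25 mm above and below this point), standing on the bridge near its free end, 62 mm beyond the knob.
- knob_mid (a point): Middle of the plunger's black bar knob on the bridge: 50 mm long (its x), 14 mm wide (its y), 30 mm tall (15 mm above and below). Moves with plunger and knob; locked, the bar points along the bridge. 12 mm below the locked bar is a steel collar, 48 mm across, with slots and notches for the knob's cross pin.
- plunger (a joint): Lift of the sprung knob with its pin, m: 0 fully home (pin 9 mm deep in the lock post if the bridge is at 0), at most 0.022. A spring pulls it down, 7 N at 0, 12 N at 0.018. The knob turns only when lifted above 0.015, where its cross pin clears the collar; let down between its two places it rests on the collar at 0.015.
- knob (a joint): Turn of the knob about its upright axis, rad, counter-clockwise seen from above. 0: locked place (deep slots, plunger goes down to 0). 1.05 (60 degrees): parked place (shallow notches, plunger rests at about 0.012, pin drawn out). Each place takes the cross pin within about 0.06 rad.
- ring_a_mid (a point): Flat steel spacer ring, 60 mm outside, 10 mm thick, with a 14 mm bore, 200 g; this point is its centre, half-way up (z of the ring is its axis). May be absent.
- ring_b_mid (a point): Flat steel spacer ring, 60 mm outside, 10 mm thick, with a 14 mm bore, 200 g; this point is its centre, half-way up (z of the ring is its axis). May be absent.
- ring_c_mid (a point): Flat steel spacer ring, 60 mm outside, 10 mm thick, with a 14 mm bore, 200 g; this point is its centre, half-way up (z of the ring is its axis). May be absent.
- ring_d_mid (a point): Flat steel spacer ring, 60 mm outside, 10 mm thick, with a 14 mm bore, 200 g; this point is its centre, half-way up (z of the ring is its axis). May be absent.
- boss_mid (a point): Steel pressure pad: a disc 60 mm across and 10 mm thick with a round boss on top, 25 mm across and 24 mm tall; 300 g. This point is the middle of the boss, 22 mm above the pad's underside; z is its axis, boss up.
- crankshaft: Bystander: small crankshaft, 300 mm long, lying along its y on two wooden rests to the left of the work; origin on the bench under its middle.
- throttle_body: Bystander: aluminium throttle body with a black motor, 68 mm round, 60 mm tall; origin at the centre of its underside.
- wrench: Bystander: steel spanner 200 mm long lying flat along its x; origin at its middle, on the bench.
Things that resemble listed ones, but are neither listed nor needed, are in the scene too. Of the things that look like the part that bears boss_mid, take the one that is farthest from the robot's base at the start.

How it is judged:
On the way, in this order (a step that is already met when the one before it is completed fails the run):
1. the knob is parked: turned to its notch and let down into it, the pin drawn out (value of joint knob above 0.93 rad and value of joint plunger between 0.0105 and 0.0138 m), for 0.2 s.
2. the bridge is swung well clear of the tube (beyond 0.8 rad) (value of joint bridge above 0.8 rad), for 0.2 s.
3. every ring present lies flat in the tube (horizontal distance between each of ring_a_mid, ring_b_mid, ring_c_mid, ring_d_mid and tube_floor below 0.004 m and z of each of ring_a_mid, ring_b_mid, ring_c_mid, ring_d_mid in the frame of tube_floor below 0.0375 m and angle between the z axis of each of ring_a_mid, ring_b_mid, ring_c_mid, ring_d_mid and the z axis of tube_floor, either way round below 0.08 rad), for 0.2 s.
4. the pressure pad rests on top of the rings, boss up (horizontal distance between boss_mid and tube_floor below 0.004 m and z of boss_mid in the frame of tube_floor below 0.0645 m and angle between boss_mid's own z axis and vertical below 0.08 rad and distance between boss_mid and ring_a_mid above 0.023 m and distance between boss_mid and ring_b_mid above 0.023 m and distance between boss_mid and ring_c_mid above 0.023 m and distance between boss_mid and ring_d_mid above 0.023 m and (distance between boss_mid and ring_a_mid below 0.03 m or distance between boss_mid and ring_b_mid below 0.03 m or distance between boss_mid and ring_c_mid below 0.03 m or distance between boss_mid and ring_d_mid below 0.03 m)), for 0.2 s.
At the end, for the whole second after the job is handed in: All rings flat in the tube (within 4 mm of its axis, below 37.5 mm over its floor, tilt under 0.08 rad), the pad resting on top of them, boss up (within 4 mm of the axis); bridge within 0.02 rad of 0, knob within 0.15 rad of 0, plunger lifted less than 2 mm (all of step 3 and all of step 4 and value of joint bridge between -0.02 and 0.02 rad and value of joint plunger below 0.002 m and value of joint knob between -0.15 and 0.15 rad); the robot touches nothing.
It fails at once if a bystander (crankshaft, throttle body, spanner) is shifted by more than 30 mm (distance of any of crankshaft, throttle_body, wrench from where it was at the start of the episode above 0.03 m).
Of ring_a, ring_b, ring_c, ring_d only 2 to 4 are there at a start; the rules pass over those that are not, and their reading is None.
At some moment in a run one of ring_a, ring_b, ring_c, ring_d, pad may be knocked a few centimetres aside while the robot is not near it.
It also fails if it takes over 210 s, if anything falls off the work surface, if the arm or the gripper's body presses on something with over 40 N, if the wrist force passes 120 N, or if a joint passes its speed limit or range.

## Working session

There is one attempt and no reset: what is moved stays moved. The work goes in short steps, Python scripts to look and compute and a tool call to move; the robot and the scene stay as the last step left them, time stands still between calls to the robot, and variables do not carry over. Pictures are saved under pics/ and viewed, about 12 in all and at most 16, crops included, and the job is handed in when it is done.

Besides the shell and the picture viewer there is one more tool, called after "Request:" as name([rows], argument=value, ...), one row to a line, values as JSON. play_rows: Moves the arm, as the interface text tells. Its arguments: {"type":"object","properties":{"increments":{"type":"array"}},"required":["increments"]}

```bash
ls; mkdir -p pics; cat > h.py <<'E'
import numpy as np, cv2
from plant import manip
from scipy.spatial.transform import Rotation as R
def toW(cam,p,T=None):
    T=np.array(manip.get_calibration(cam)["T"]) if T is None else T
    return T[:3,:3]@np.array(p)+T[:3,3]
def look(names,cams=("top","side"),kind="tip"):
    for c in cams:
        T=np.array(manip.get_calibration(c)["T"]); 
        for n in names:
            f=manip.tip_of if kind=="tip" else manip.boxes_of
            for d in f(n,c): print(c,n,round(d["p"],2),np.round(toW(c,d["xyz"],T),4))
def pix(cam,W):
    k=manip.get_calibration(cam);T=np.linalg.inv(np.array(k["T"]));p=T[:3,:3]@np.array(W)+T[:3,3]
    return [k["fx"]*p[0]/p[2]+k["cx"],k["fy"]*p[1]/p[2]+k["cy"]]
def plane(cam,u,v,z):
    k=manip.get_calibration(cam);T=np.array(k["T"]);d=T[:3,:3]@[(u-k["cx"])/k["fx"],(v-k["cy"])/k["fy"],1]
    return T[:3,3]+d*(z-T[2,3])/d[2]
def st():
    s=manip.state();r=R.from_quat(np.roll(s["tool_rot"],-1));M=r.as_matrix()
    return s,M
def show():
    s,M=st();print("t",round(s["time"],2),"tcp",np.round(s["tool_pos"],4),"x",np.round(M[:,0],3),"y",np.round(M[:,1],3),"z",np.round(M[:,2],3),"q",np.round(s["joint_pos"],2),"F",np.round(s["contact_force"],1),"g",round(s["gripper_width"],3))
def go(g,ang=None):
    "grasp point target g (world), jaw axis y yaw ang -> offset/twist from now"
    s,M=st();d=np.array(g)-(np.array(s["tool_pos"])+0.155*M[:,2]);print("offset mm",np.round(1000*M.T@d,1),end=" ")
    if ang is not None:
        a=np.arctan2(M[1,1],M[0,1]);t=(ang-a+np.pi/2)%np.pi-np.pi/2
        print("world dyaw",round(t,3),"twist",round(t*np.sign(M[2,2]),3),end="")
    print()
E
python3 - <<'E'
from h import *
show()
a=manip.grab_frame("top");b=manip.grab_frame("side")
cv2.imwrite("pics/top.png",a);cv2.imwrite("pics/side.png",b)
for c in("top","side"):print(np.round(manip.get_calibration(c)["T"],3).tolist())
look(["tube_mouth","pivot","handle_mid","knob_mid","ring_a_mid","boss_mid"])
look(["throttle_body","wrench","crankshaft"],("top",))
E
```

```text
pics
t 0.0 tcp [0.1423 0.6083 0.4035] x [-0.974  0.228  0.   ] y [ 0.228  0.974 -0.002] z [-0.001 -0.002 -1.   ] q [ 1.22  0.05  1.61  0.    1.48 -0.12] F [ 0.1 -0.1 -0. ] g 1.004
[[-0.113, -0.97, 0.216, 0.236], [-0.994, 0.112, -0.02, 0.035], [-0.004, -0.217, -0.976, 1.131], [0.0, 0.0, 0.0, 1.0]]
[[0.927, -0.184, 0.326, -0.089], [-0.374, -0.496, 0.784, -1.325], [0.017, -0.848, -0.529, 1.048], [0.0, 0.0, 0.0, 1.0]]
top tube_mouth 0.73 [ 0.567  -0.0562  0.0712]
top pivot 0.96 [ 0.6616 -0.0474  0.1158]
top pivot 0.18 [ 0.4108 -0.4627 -0.    ]
top handle_mid 0.71 [ 0.4417 -0.0739  0.1361]
top knob_mid 0.63 [ 0.5019 -0.0611  0.1566]
top ring_a_mid 0.52 [0.4342 0.1577 0.0106]
top boss_mid 0.79 [0.6565 0.2024 0.02  ]
top boss_mid 0.77 [0.3846 0.0451 0.0206]
top boss_mid 0.77 [0.3497 0.2436 0.0255]
top boss_mid 0.57 [0.323  0.1493 0.0241]
side tube_mouth 0.83 [ 0.5625 -0.0522  0.071 ]
side tube_mouth 0.72 [ 0.441  -0.0751  0.1372]
side pivot 0.94 [ 0.6595 -0.0477  0.1144]
side handle_mid 0.87 [ 0.4431 -0.0755  0.1372]
side knob_mid 0.52 [ 0.506  -0.066   0.1559]
side ring_a_mid 0.56 [0.4324 0.1589 0.0016]
side boss_mid 0.7 [0.6601 0.2057 0.0241]
side boss_mid 0.61 [0.3517 0.2495 0.023 ]
side boss_mid 0.5 [0.3196 0.1488 0.0247]
top throttle_body 0.63 [ 0.4107 -0.4623 -0.0019]
top wrench 0.68 [ 0.2922 -0.3788 -0.    ]
top crankshaft 0.96 [0.4398 0.5315 0.0039]
```

View pics/top.png

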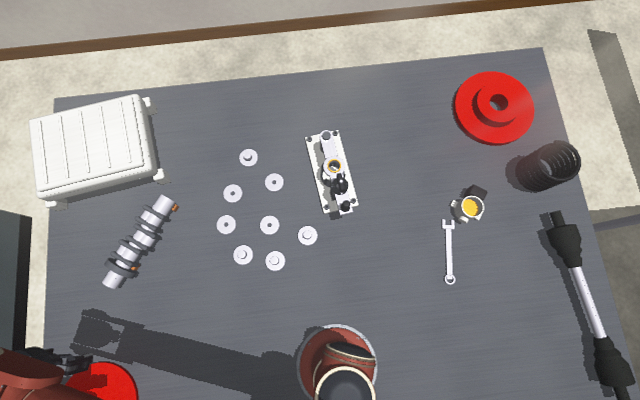

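View pics/side.png

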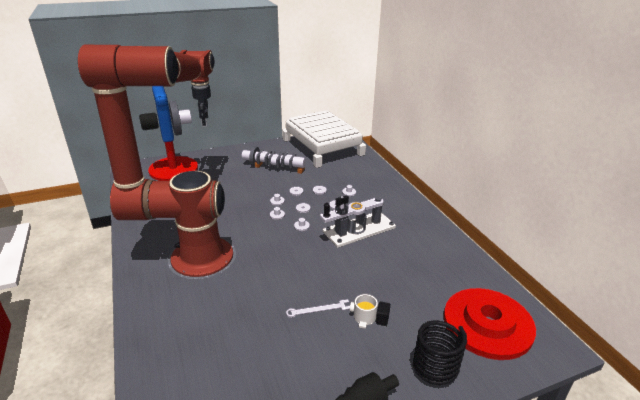

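The candidates for the pad are at (248,157), (307,235), (243,255) and (275,261). The farthest from the base is (248,157), at about (0.658, 0.204). There are flat rings at (274,182), (232,193), (226,224) and (269,225). One enlarged crop will confirm this.

```bash
python3 - <<'E'
from h import *
a=cv2.imread("pics/top.png")
cv2.imwrite("pics/crop.png",cv2.resize(a[130:280,200:370],None,fx=4,fy=4,interpolation=cv2.INTER_CUBIC)[:600])
for u,v in [(274,182),(232,193),(226.5,224.5),(269.5,225.5)]: print(np.round(plane("top",u,v,.01),4))
for u,v in [(248,157),(307,235),(243,255),(275,261)]: print(np.round(plane("top",u,v,.02),4))
E
```

```text
[0.5686 0.1296 0.01  ]
[0.5478 0.2654 0.01  ]
[0.4487 0.289  0.01  ]
[0.4302 0.1562 0.01  ]
[0.6584 0.2044 0.02  ]
[0.3861 0.0434 0.02  ]
[0.3476 0.2428 0.02  ]
[0.3186 0.148  0.02  ]
```

View pics/crop.png

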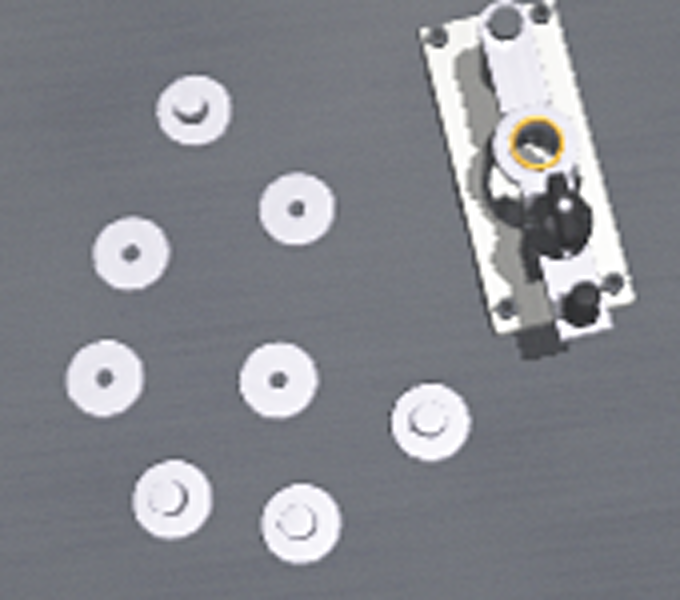

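The crop confirms four plain rings and four bossed pads. The one meant is at (248,157), world (0.658, 0.204), because it is farthest from the base. Next I move over the knob.

```bash
cat >> h.py <<'E'
def plan(g,ang,n=None,half=False):
    "chained calls from now to grasp point g, jaw yaw ang (half: use ang exactly, not mod pi)"
    s,M=st();p=np.array(s["tool_pos"])+0.155*M[:,2];d=np.array(g)-p
    a=np.arctan2(M[1,1],M[0,1])
    t=0 if ang is None else ((ang-a+np.pi)%(2*np.pi)-np.pi if half else (ang-a+np.pi/2)%np.pi-np.pi/2)
    k=n or int(max(np.ceil(np.linalg.norm(d)/.2),np.ceil(abs(t)/.6),1))
    for i in range(k):
        Rz=R.from_euler("z",t*i/k).as_matrix()@M
        print("call",i+1,"offset",np.round(1000*Rz.T@d/k,1),"twist",round(-t/k,3))
E
python3 - <<'E'
from h import *
plan([.502,-.067,.28],1.695-np.pi,half=True)
E
```

```text
call 1 offset [-100.8 -115.2   -6.1] twist 0.558
call 2 offset [-146.5  -44.4   -6.1] twist 0.558
call 3 offset [-147.8   39.8   -6.1] twist 0.558
call 4 offset [-104.3  112.    -6.1] twist 0.558
call 5 offset [-29.3 150.2  -6.1] twist 0.558
```

Request:
play_rows([
  {"offset":[-20,-23,-1],"twist":0.112,"grip":1},
  {"offset":[-40,-46,-2],"twist":0.223,"grip":1},
  {"offset":[-60,-69,-4],"twist":0.335,"grip":1},
  {"offset":[-81,-92,-5],"twist":0.446,"grip":1},
  {"offset":[-101,-115,-6],"twist":0.558,"grip":1},
])

```text
time: 1.27
tool_pos: [0.2149, 0.4723, 0.4108]
tool_rot: [0.0, 0.386, 0.922, 0.0]
contact_force: [0.3, -1.2, 0.0]
gripper_width: 0.998
```

Request:
play_rows([
  {"offset":[-29,-9,-1],"twist":0.112,"grip":1},
  {"offset":[-58,-18,-2],"twist":0.223,"grip":1},
  {"offset":[-88,-27,-4],"twist":0.335,"grip":1},
  {"offset":[-117,-36,-5],"twist":0.446,"grip":1},
  {"offset":[-146,-44,-6],"twist":0.558,"grip":1},
])

```text
time: 1.68
tool_pos: [0.2866, 0.3376, 0.417]
tool_rot: [0.0, 0.625, 0.78, 0.0]
contact_force: [0.1, 0.1, -0.4]
gripper_width: 0.999
```

Request:
play_rows([
  {"offset":[-30,8,-1],"twist":0.112,"grip":1},
  {"offset":[-59,16,-2],"twist":0.223,"grip":1},
  {"offset":[-89,24,-4],"twist":0.335,"grip":1},
  {"offset":[-118,32,-5],"twist":0.446,"grip":1},
  {"offset":[-148,40,-6],"twist":0.558,"grip":1},
])

```text
time: 2.1
tool_pos: [0.3586, 0.2023, 0.4231]
tool_rot: [0.0, 0.816, 0.578, 0.001]
contact_force: [-0.1, 1.0, -0.4]
gripper_width: 0.999
```

Request:
play_rows([
  {"offset":[-21,22,-1],"twist":0.112,"grip":1},
  {"offset":[-42,45,-2],"twist":0.223,"grip":1},
  {"offset":[-63,67,-4],"twist":0.335,"grip":1},
  {"offset":[-83,90,-5],"twist":0.446,"grip":1},
  {"offset":[-104,112,-6],"twist":0.558,"grip":1},
])

```text
time: 2.52
tool_pos: [0.4306, 0.0673, 0.4292]
tool_rot: [0.0, 0.944, 0.331, 0.001]
contact_force: [1.1, -0.6, -0.1]
gripper_width: 0.999
```

Request:
play_rows([
  {"offset":[-6,30,-1],"twist":0.112,"grip":0.6},
  {"offset":[-12,60,-2],"twist":0.223,"grip":0.6},
  {"offset":[-18,90,-4],"twist":0.335,"grip":0.6},
  {"offset":[-23,120,-5],"twist":0.446,"grip":0.6},
  {"offset":[-29,150,-6],"twist":0.558,"grip":0.6},
])

```text
time: 2.93
tool_pos: [0.5024, -0.0676, 0.435]
tool_rot: [0.0, 0.998, 0.058, 0.0]
contact_force: [0.3, 0.9, -0.1]
gripper_width: 0.6
```

```bash
python3 - <<'E'
from h import *
show()
T=manip.get_calibration("wrist")["T"]
a=manip.grab_frame("wrist");cv2.imwrite("pics/w1.png",a)
print(np.round(T,3).tolist())
look(["knob_mid","handle_mid","tube_mouth","pivot"],("wrist",))
E
```

```text
t 2.93 tcp [ 0.5024 -0.0676  0.435 ] x [0.993 0.116 0.001] y [ 0.116 -0.993  0.   ] z [ 0.001 -0.    -1.   ] q [-0.28 -0.25  1.85  0.    1.55  1.17] F [ 0.3  0.9 -0.1] g 0.6
[[0.115, -0.942, -0.317, 0.584], [-0.993, -0.109, -0.037, -0.057], [-0.0, 0.319, -0.948, 0.404], [0.0, 0.0, 0.0, 1.0]]
wrist knob_mid 0.8 [ 0.5014 -0.0681  0.1612]
wrist handle_mid 0.65 [ 0.4388 -0.0775  0.138 ]
wrist tube_mouth 0.33 [ 0.5057 -0.0648  0.161 ]
```

View pics/w1.png

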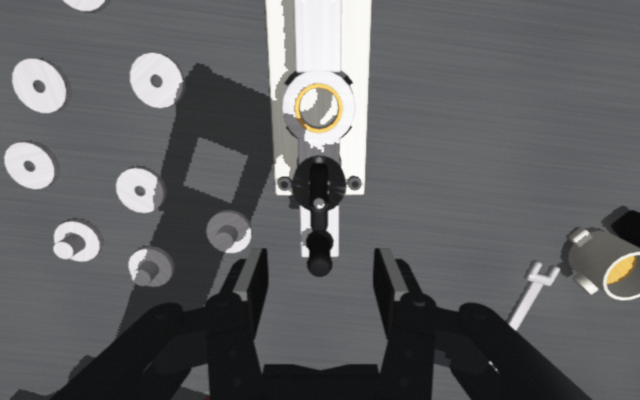

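The wrist view shows the bridge vertical in the image, with the bar knob at (319,185), the gauge hole at (319,105) and the handle at (320,255). The jaws straddle the knob and are well aligned. I go down and grip it.

Request:
play_rows([
  {"offset":[-1,0,30],"twist":0,"grip":0.4},
  {"offset":[-1,0,60],"twist":0,"grip":0.4},
  {"offset":[-1,0,90],"twist":0,"grip":0.4},
  {"offset":[-1,0,110],"twist":0,"grip":0.4},
  {"offset":[-1,0,118],"twist":0,"grip":0.4},
])

```text
time: 3.6
tool_pos: [0.4992, -0.0646, 0.3127]
tool_rot: [-0.001, 0.998, 0.062, -0.003]
contact_force: [0.4, 0.6, 0.0]
gripper_width: 0.397
```

Request:
play_rows([
  {"offset":[0,0,0],"twist":0,"grip":0.2},
  {"offset":[0,0,0],"twist":0,"grip":0},
  {"offset":[0,0,0],"twist":0,"grip":0},
  {"offset":[0,0,0],"twist":0,"grip":0},
  {"offset":[0,0,0],"twist":0,"grip":0},
])

```text
time: 4.02
tool_pos: [0.5007, -0.0661, 0.3168]
tool_rot: [-0.0, 0.998, 0.061, -0.0]
contact_force: [-1.6, -1.3, -6.1]
gripper_width: 0.151
```

Request:
play_rows([
  {"offset":[0,0,-5],"twist":0,"grip":0},
  {"offset":[0,0,-10],"twist":0,"grip":0},
  {"offset":[0,0,-15],"twist":0,"grip":0},
  {"offset":[0,0,-19],"twist":0,"grip":0},
  {"offset":[0,0,-19],"twist":0,"grip":0},
])

```text
time: 4.43
tool_pos: [0.5007, -0.0661, 0.3359]
tool_rot: [-0.0, 0.998, 0.061, -0.0]
contact_force: [-1.1, -0.0, -12.6]
gripper_width: 0.153
```

```bash
python3 - <<'E'
from h import *
show()
manip.grab_frame("wrist");look(["knob_mid"],("wrist",))
E
```

```text
t 4.43 tcp [ 0.5007 -0.0661  0.3359] x [ 0.993  0.122 -0.001] y [ 0.122 -0.993 -0.   ] z [-0.001  0.    -1.   ] q [-0.28 -0.19  1.96  0.    1.37  1.17] F [ -1.1  -0.  -12.6] g 0.153
wrist knob_mid 0.84 [ 0.503  -0.0621  0.1817]
```

Request:
play_rows([
  {"offset":[0,0,0],"twist":-0.11,"grip":0},
  {"offset":[0,0,0],"twist":-0.22,"grip":0},
  {"offset":[0,0,0],"twist":-0.33,"grip":0},
  {"offset":[0,0,0],"twist":-0.44,"grip":0},
  {"offset":[0,0,0],"twist":-0.55,"grip":0},
])

```text
time: 4.95
tool_pos: [0.5008, -0.0664, 0.335]
tool_rot: [0.0, 0.943, 0.332, -0.0]
contact_force: [-0.2, -2.0, -11.7]
gripper_width: 0.154
```

Request:
play_rows([
  {"offset":[0,0,0],"twist":-0.1,"grip":0},
  {"offset":[0,0,0],"twist":-0.2,"grip":0},
  {"offset":[0,0,0],"twist":-0.3,"grip":0},
  {"offset":[0,0,0],"twist":-0.4,"grip":0},
  {"offset":[0,0,0],"twist":-0.5,"grip":0},
])

```text
time: 5.37
tool_pos: [0.5009, -0.0665, 0.3352]
tool_rot: [0.001, 0.832, 0.555, -0.0]
contact_force: [0.8, -2.3, -11.8]
gripper_width: 0.151
```

```bash
python3 - <<'E'
from h import *
show();s,M=st();print(np.arctan2(M[1,0],M[0,0]),s["ft_torque"])
E
```

```text
t 5.37 tcp [ 0.5009 -0.0665  0.3352] x [ 0.384  0.923 -0.001] y [ 0.923 -0.384  0.001] z [ 0.    -0.001 -1.   ] q [-0.28 -0.19  1.96 -0.    1.37  0.12] F [  0.8  -2.3 -11.8] g 0.151
1.1765035105102013 [-0.36717671 -0.07196857 -0.01399696]
```

Request:
play_rows([
  {"offset":[0,0,2],"twist":0,"grip":0},
  {"offset":[0,0,4],"twist":0,"grip":0},
  {"offset":[0,0,6],"twist":0,"grip":0},
  {"offset":[0,0,8],"twist":0,"grip":0},
  {"offset":[0,0,8],"twist":0,"grip":0},
])

```text
time: 5.78
tool_pos: [0.5011, -0.0665, 0.3286]
tool_rot: [0.0, 0.834, 0.553, -0.0]
contact_force: [-3.0, -3.9, -6.1]
gripper_width: 0.153
```

Request:
play_rows([
  {"offset":[0,0,6],"twist":0,"grip":0.4},
  {"offset":[0,0,6],"twist":0,"grip":0.4},
  {"offset":[0,0,6],"twist":0,"grip":0.4},
  {"offset":[0,0,6],"twist":0,"grip":0.4},
  {"offset":[0,0,4],"twist":0,"grip":0.4},
])

```text
time: 6.2
tool_pos: [0.5012, -0.0661, 0.3245]
tool_rot: [0.0, 0.833, 0.553, 0.001]
contact_force: [-0.7, 0.1, -0.9]
gripper_width: 0.397
```

```bash
cat >> h.py <<'E'
def arc(P,total,calls,rows=5):
    s,M=st();v=np.array(s["tool_pos"])[:2]-P[:2];n=calls*rows
    for c in range(calls):
        a0=total*c*rows/n;R0=R.from_euler("z",a0).as_matrix();p0=R0[:2,:2]@v;o=[]
        for r in range(1,rows+1):
            a=a0+total*r/n;p=R.from_euler("z",a).as_matrix()[:2,:2]@v
            d=(R0@M).T@np.r_[p-p0,0]*1000;o.append((np.round(d[:2],1).tolist(),round(-(a-a0),3)))
        print(c+1,o)
E
python3 - <<'E'
from h import *
show()
manip.grab_frame("top");look(["knob_mid"],("top",))
manip.grab_frame("side");look(["knob_mid"],("side",))
arc(np.array([.6605,-.0492]),1.0,3)
E
```

```text
t 6.2 tcp [ 0.5012 -0.0661  0.3245] x [0.388 0.921 0.001] y [ 0.921 -0.388  0.001] z [ 0.001  0.    -1.   ] q [-0.28 -0.17  1.97  0.    1.35  0.12] F [-0.7  0.1 -0.9] g 0.397
side knob_mid 0.47 [ 0.5022 -0.0672  0.1716]
1 [([-9.2, 5.5], -0.067), ([-18.0, 11.6], -0.133), ([-26.3, 18.2], -0.2), ([-34.2, 25.4], -0.267), ([-41.6, 33.1], -0.333)]
2 [([-9.2, 5.5], -0.067), ([-18.0, 11.6], -0.133), ([-26.3, 18.2], -0.2), ([-34.2, 25.4], -0.267), ([-41.6, 33.1], -0.333)]
3 [([-9.2, 5.5], -0.067), ([-18.0, 11.6], -0.133), ([-26.3, 18.2], -0.2), ([-34.2, 25.4], -0.267), ([-41.6, 33.1], -0.333)]
```

Request:
play_rows([
  {"offset":[0,0,0],"twist":0,"grip":0.2},
  {"offset":[0,0,0],"twist":0,"grip":0},
  {"offset":[0,0,0],"twist":0,"grip":0},
  {"offset":[0,0,0],"twist":0,"grip":0},
])

```text
time: 6.73
tool_pos: [0.5011, -0.0662, 0.324]
tool_rot: [0.0, 0.833, 0.553, 0.0]
contact_force: [0.5, -0.1, 1.3]
gripper_width: 0.156
```

Request:
play_rows([
  {"offset":[-9.2,5.5,0],"twist":-0.067,"grip":0},
  {"offset":[-18,11.6,0],"twist":-0.133,"grip":0},
  {"offset":[-26.3,18.2,0],"twist":-0.2,"grip":0},
  {"offset":[-34.2,25.4,0],"twist":-0.267,"grip":0},
  {"offset":[-41.6,33.1,0],"twist":-0.333,"grip":0},
])

```text
time: 7.15
tool_pos: [0.5157, -0.1173, 0.3239]
tool_rot: [-0.0, 0.729, 0.685, 0.001]
contact_force: [2.9, 4.7, 1.3]
gripper_width: 0.159
```

Request:
play_rows([
  {"offset":[-9.2,5.5,0],"twist":-0.067,"grip":0},
  {"offset":[-18,11.6,0],"twist":-0.133,"grip":0},
  {"offset":[-26.3,18.2,0],"twist":-0.2,"grip":0},
  {"offset":[-34.2,25.4,0],"twist":-0.267,"grip":0},
  {"offset":[-41.6,33.1,0],"twist":-0.333,"grip":0},
])

```text
time: 7.57
tool_pos: [0.5462, -0.1606, 0.324]
tool_rot: [-0.0, 0.605, 0.796, 0.002]
contact_force: [2.0, 6.3, 2.7]
gripper_width: 0.151
```

Request:
play_rows([
  {"offset":[-9.2,5.5,0],"twist":-0.067,"grip":0},
  {"offset":[-18,11.6,0],"twist":-0.133,"grip":0},
  {"offset":[-26.3,18.2,0],"twist":-0.2,"grip":0},
  {"offset":[-34.2,25.4,0],"twist":-0.267,"grip":0},
  {"offset":[-41.6,33.1,0],"twist":-0.333,"grip":0},
])

```text
time: 7.98
tool_pos: [0.5892, -0.1916, 0.3239]
tool_rot: [-0.001, 0.465, 0.885, 0.002]
contact_force: [0.7, 7.2, 3.2]
gripper_width: 0.156
```

```bash
python3 - <<'E'
from h import *
show()
cv2.imwrite("pics/t2.png",cv2.resize(manip.grab_frame("top")[100:300,200:400],None,fx=3,fy=3,interpolation=cv2.INTER_CUBIC));look(["knob_mid","handle_mid","tube_mouth"],("top",))
manip.grab_frame("side");look(["knob_mid","handle_mid","tube_mouth"],("side",))
E
```

```text
t 7.98 tcp [ 0.5892 -0.1916  0.3239] x [-0.568  0.823  0.003] y [0.823 0.568 0.003] z [ 0.001  0.004 -1.   ] q [-0.44  0.1   1.7   0.    1.34 -1.04] F [0.7 7.2 3.2] g 0.156
top tube_mouth 0.7 [0.4449 0.2947 0.0063]
top tube_mouth 0.58 [ 0.5666 -0.0582  0.0744]
side knob_mid 0.56 [ 0.5924 -0.1903  0.1693]
side handle_mid 0.85 [ 0.5668 -0.2455  0.1373]
side handle_mid 0.28 [ 0.4042 -0.4607 -0.0032]
side tube_mouth 0.82 [ 0.564  -0.0532  0.0702]
```

View pics/t2.png

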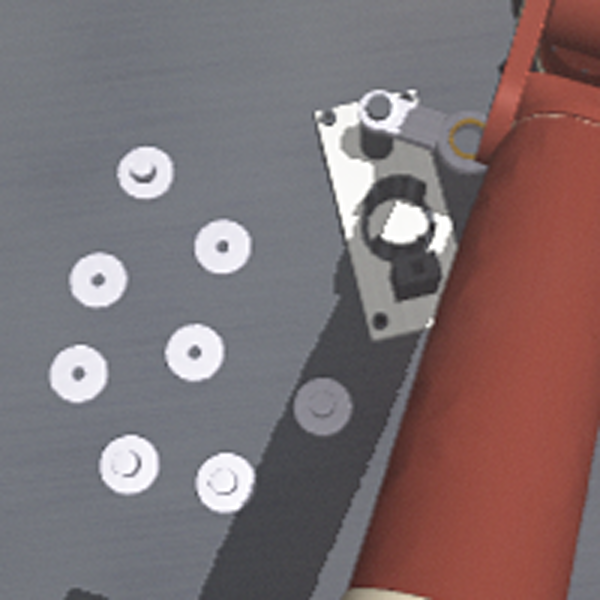

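The bridge is swung to about 1.0 rad and is clear of the tube. In the crop, the tube is at (403,222) and open. I release the knob, rise and look at the tube.

Request:
play_rows([
  {"offset":[0,0,0],"twist":0,"grip":0.45},
  {"offset":[0,0,0],"twist":0,"grip":0.45},
  {"offset":[0,0,-30],"twist":0,"grip":0.45},
  {"offset":[0,0,-70],"twist":0,"grip":0.9},
  {"offset":[0,0,-110],"twist":0,"grip":1},
])

```text
time: 8.8
tool_pos: [0.5879, -0.1925, 0.4328]
tool_rot: [-0.002, 0.467, 0.884, -0.0]
contact_force: [1.1, -0.2, 0.4]
gripper_width: 0.716
```

```bash
python3 - <<'E'
from h import *
show()
plan([.5665,-.0595,.25],1.69-np.pi,half=True)
E
```

```text
t 8.8 tcp [ 0.5879 -0.1925  0.4328] x [-0.564  0.826  0.004] y [ 0.826  0.564 -0.003] z [-0.005  0.002 -1.   ] q [-0.44  0.02  1.6  -0.    1.53 -1.04] F [ 1.1 -0.2  0.4] g 0.716
call 1 offset [30.3 14.5  7. ] twist 0.513
call 2 offset [33.5 -2.2  7.1] twist 0.513
call 3 offset [ 28.1 -18.4   7.1] twist 0.513
call 4 offset [ 15.4 -29.8   7.1] twist 0.513
```

Request:
play_rows([
  {"offset":[6,3,1],"twist":0.103,"grip":1},
  {"offset":[12,6,3],"twist":0.205,"grip":1},
  {"offset":[18,9,4],"twist":0.308,"grip":1},
  {"offset":[24,12,6],"twist":0.41,"grip":1},
  {"offset":[30,14.5,7],"twist":0.513,"grip":1},
])

```text
time: 9.22
tool_pos: [0.5832, -0.1594, 0.4262]
tool_rot: [-0.0, 0.678, 0.735, -0.0]
contact_force: [-0.5, 0.2, -0.3]
gripper_width: 0.996
```

Request:
play_rows([
  {"offset":[7,0,1],"twist":0.103,"grip":1},
  {"offset":[13,-1,3],"twist":0.205,"grip":1},
  {"offset":[20,-1,4],"twist":0.308,"grip":1},
  {"offset":[27,-2,6],"twist":0.41,"grip":1},
  {"offset":[33.5,-2,7],"twist":0.513,"grip":1},
])

```text
time: 9.63
tool_pos: [0.5782, -0.1262, 0.4191]
tool_rot: [-0.0, 0.842, 0.539, -0.001]
contact_force: [0.3, 0.6, -0.4]
gripper_width: 1.002
```

Request:
play_rows([
  {"offset":[6,-4,1],"twist":0.103,"grip":1},
  {"offset":[11,-7,3],"twist":0.205,"grip":1},
  {"offset":[17,-11,4],"twist":0.308,"grip":1},
  {"offset":[22,-15,6],"twist":0.41,"grip":1},
  {"offset":[28,-18,7],"twist":0.513,"grip":1},
])

```text
time: 10.05
tool_pos: [0.5734, -0.0934, 0.4121]
tool_rot: [-0.0, 0.951, 0.308, -0.001]
contact_force: [-0.6, -0.7, -0.2]
gripper_width: 0.999
```

Request:
play_rows([
  {"offset":[3,-6,1],"twist":0.103,"grip":1},
  {"offset":[6,-12,3],"twist":0.205,"grip":1},
  {"offset":[9,-18,4],"twist":0.308,"grip":1},
  {"offset":[12,-24,6],"twist":0.41,"grip":1},
  {"offset":[15,-30,7],"twist":0.513,"grip":1},
])

```text
time: 10.47
tool_pos: [0.5679, -0.0603, 0.4052]
tool_rot: [0.0, 0.998, 0.057, -0.001]
contact_force: [-0.4, 0.3, 0.4]
gripper_width: 1.001
```

```bash
python3 - <<'E'
from h import *
show()
T=np.array(manip.get_calibration("wrist")["T"])
a=manip.grab_frame("wrist");cv2.imwrite("pics/w2.png",a)
for z,n in ((.071,"mouth"),(.016,"floor")):print(n,np.round(pix("wrist",[.5661,-.0600,z]),1), end=" ")
look(["tube_mouth","pivot","tube_floor"],("wrist",))
E
```

```text
t 10.47 tcp [ 0.5679 -0.0603  0.4052] x [ 0.994  0.113 -0.001] y [ 0.113 -0.994  0.   ] z [-0.001 -0.    -1.   ] q [-0.24 -0.08  1.74 -0.    1.48  1.22] F [-0.4  0.3  0.4] g 1.001
mouth [322.1 177.5] floor [321.9 164.4] wrist tube_mouth 0.93 [ 0.5645 -0.0563  0.0742]
wrist pivot 0.92 [ 0.6609 -0.0438  0.1137]
wrist tube_floor 0.6 [ 0.5655 -0.0562  0.019 ]
```

View pics/w2.png

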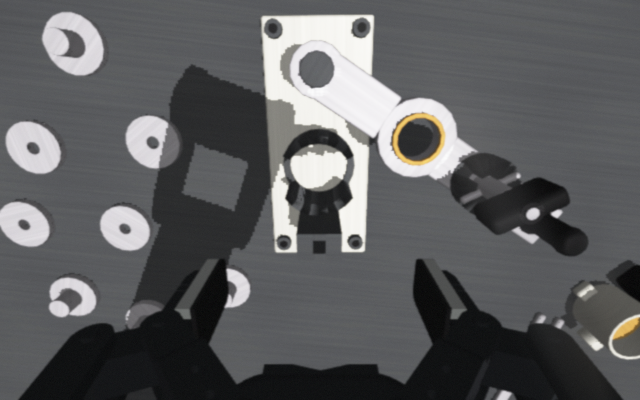

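The tube mouth is at about (319,175), the plate screws are at (273,28), (361,27), (284,242) and (356,242), and the bridge is well off to the right. A close crop and the screw midpoints will refine the axis.

```bash
python3 - <<'E'
from h import *
a=cv2.imread("pics/w2.png")
P=[plane("wrist",u,v,.016) for u,v in ((273,28),(361,27),(284,242),(356,242))]
f=(P[0]+P[1])/2;b=(P[2]+P[3])/2;d=(f-b)[:2];print(np.round(P,4).tolist(),np.round(f,4),np.round(b,4),np.arctan2(d[1],d[0]))
print("pivot top",plane("wrist",316.5,68,.114))
cr=cv2.resize(a[110:230,260:380],None,fx=5,fy=5,interpolation=cv2.INTER_CUBIC)
cr=cv2.convertScaleAbs(cr,alpha=1.0,beta=0); cr=(255*(cr/255.)**.5).astype(np.uint8)
# overlay predicted circles, centre guess
for r,z,col in ((.0355,.071,(0,0,255)),(.0395,.071,(0,255,0)),(.0315,.021,(255,0,0))):
    pts=[]
    for t in np.linspace(0,6.283,90):
        u=pix("wrist",[.5658+r*np.cos(t),-.0582+r*np.sin(t),z]);pts.append([(u[0]-260+.5)*5,(u[1]-110+.5)*5])
    cv2.polylines(cr,[np.array(pts,int)],True,col,1)
cv2.imwrite("pics/w2c.png",cr)
E
```

```text
[[0.6981, 0.0034, 0.016], [0.7096, -0.0831, 0.016], [0.465, -0.0276, 0.016], [0.4756, -0.1149, 0.016]] [ 0.7038 -0.0399  0.016 ] [ 0.4703 -0.0712  0.016 ] 0.133494374601288
pivot top [ 0.66209282 -0.04537636  0.114     ]
```

View pics/w2c.png

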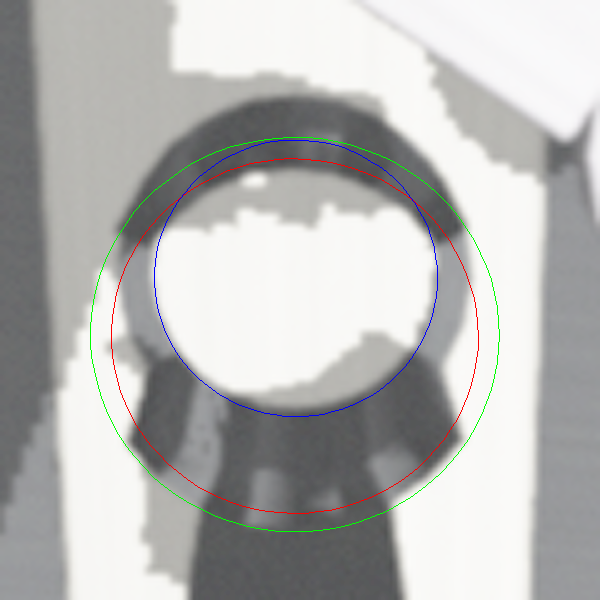

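The overlay fits the tube rim and floor laterally. With the screw and pivot lines it gives the tube at about (0.5664, -0.0583) and the fixture yaw at about 0.128. Next are the rings.

```bash
cat >> h.py <<'E'
def blobs(cam="wrist",z=.01,img=None,amin=300,amax=9000):
    "bright round parts: centroid of filled contour put on plane z"
    a=manip.grab_frame(cam) if img is None else img
    hsv=cv2.cvtColor(a,cv2.COLOR_BGR2HSV);m=((hsv[...,2]>150)&(hsv[...,1]<40)).astype(np.uint8)*255
    m=cv2.morphologyEx(m,cv2.MORPH_OPEN,np.ones((3,3)))
    for c in cv2.findContours(m,cv2.RETR_EXTERNAL,cv2.CHAIN_APPROX_NONE)[0]:
        A=cv2.contourArea(c)
        if amin<A<amax and len(c)>20:
            h=cv2.convexHull(c);(u,v),(d1,d2),an=cv2.fitEllipse(h)
            print("px",round(u),round(v),"ell",round(d1,1),round(d2,1),"fill",round(A/(np.pi*d1*d2/4+1e-6),2),"W",np.round(plane(cam,u,v,z),4))
    return a
E
python3 - <<'E'
from h import *
blobs(img=cv2.imread("pics/w2.png"))
plan([.5686,.1296,.25],None)
E
```

```text
px 73 296 ell 35.5 48.4 fill 0.6 W [0.3489 0.2433 0.01  ]
px 231 288 ell 36.3 39.0 fill 0.49 W [0.3872 0.0365 0.01  ]
px 124 228 ell 41.6 52.0 fill 0.97 W [0.4573 0.1683 0.01  ]
px 24 224 ell 40.1 54.4 fill 0.96 W [0.448  0.2899 0.01  ]
px 284 223 ell 23.0 116.8 fill 0.54 W [ 0.4876 -0.0244  0.01  ]
px 318 167 ell 41.0 58.5 fill 0.83 W [ 0.5616 -0.0576  0.01  ]
px 33 147 ell 45.9 60.3 fill 0.97 W [0.5458 0.2639 0.01  ]
px 149 141 ell 44.8 54.2 fill 0.83 W [0.5691 0.134  0.01  ]
px 73 43 ell 54.2 68.8 fill 0.97 W [0.6603 0.2062 0.01  ]
call 1 offset [  23.6 -188.7    0.5] twist 0.0
```

The ring that was at (0.430, 0.156) now sits at (0.457, 0.168), so it has been knocked aside. I'll measure each ring close up before I grip it.

Request:
play_rows([
  {"offset":[5,-38,10],"twist":-0.01,"grip":1},
  {"offset":[10,-76,20],"twist":-0.015,"grip":1},
  {"offset":[14,-114,30],"twist":-0.015,"grip":1},
  {"offset":[19,-152,40],"twist":-0.015,"grip":1},
  {"offset":[23.5,-189,50],"twist":-0.015,"grip":1},
])

```text
time: 11.08
tool_pos: [0.5691, 0.1313, 0.3556]
tool_rot: [0.0, 0.998, 0.068, 0.0]
contact_force: [1.1, 0.4, -0.5]
gripper_width: 0.997
```

```bash
python3 - <<'E'
from h import *
show();blobs()
go([.5686,.1296,.013])
E
```

```text
t 11.08 tcp [0.5691 0.1313 0.3556] x [0.991 0.135 0.001] y [ 0.135 -0.991  0.   ] z [ 0.001 -0.    -1.   ] q [ 0.1  -0.01  1.76 -0.    1.39  1.54] F [ 1.1  0.4 -0.5] g 0.997
px 286 355 ell 16.8 37.7 fill 0.75 W [0.3356 0.1488 0.01  ]
px 374 332 ell 44.7 49.9 fill 0.94 W [0.3855 0.049  0.01  ]
px 286 270 ell 25.3 43.0 fill 0.69 W [0.453  0.1611 0.01  ]
px 161 259 ell 46.3 56.6 fill 0.85 W [0.448  0.2965 0.01  ]
px 550 212 ell 24.0 37.8 fill 0.59 W [ 0.5596 -0.1005  0.01  ]
px 507 202 ell 49.0 65.3 fill 0.63 W [ 0.564  -0.0532  0.01  ]
px 205 185 ell 22.3 36.6 fill 0.8 W [0.5392 0.252  0.01  ]
px 322 180 ell 43.0 61.7 fill 0.85 W [0.561  0.1359 0.01  ]
px 643 126 ell 88.3 116.9 fill 0.23 W [ 0.6556 -0.155   0.01  ]
px 253 62 ell 65.3 68.9 fill 0.93 W [0.6601 0.2123 0.01  ]
offset mm [  0.6   8.4 184.9]
```

```bash
python3 - <<'E'
from h import *
a=manip.grab_frame("wrist");cv2.imwrite("pics/w3.png",a)
look(["ring_a_mid"],("wrist",))
for u,v in ((.5686,.1296),(.569,.134)):print(np.round(pix("wrist",[u,v,.01]),1))
cv2.imwrite("pics/w3c.png",cv2.resize(a[100:260,220:420],None,fx=4,fy=3.75,interpolation=cv2.INTER_CUBIC))
E
```

```text
wrist ring_a_mid 0.64 [0.4567 0.1626 0.0087]
[323.5 173.2]
[319.2 172.2]
```

View pics/w3c.png

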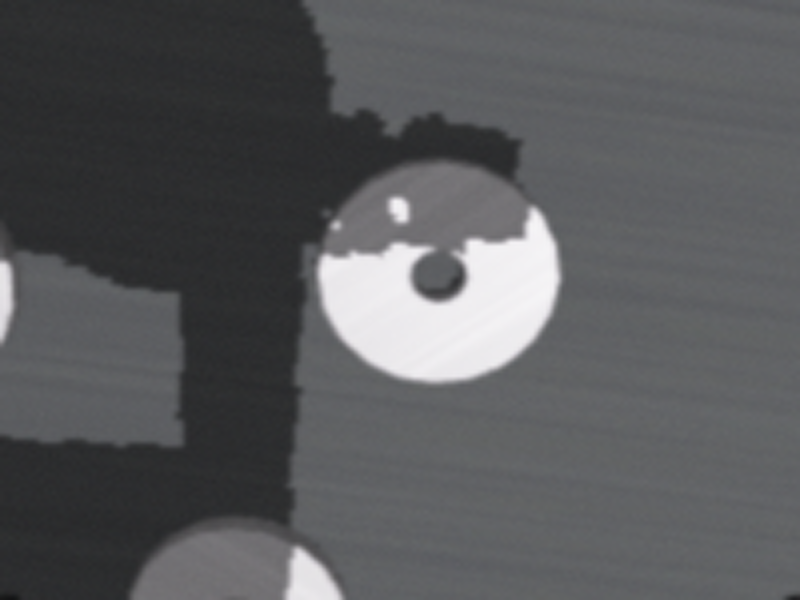

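```bash
python3 - <<'E'
from h import *
w=plane("wrist",329.3,172.4,.01);print(w);go([w[0],w[1],.016])
E
```

```text
[0.57021172 0.12400743 0.01      ]
offset mm [  1.2   8.  183.5]
```

Request:
play_rows([
  {"offset":[1.2,8,40],"twist":0,"grip":1},
  {"offset":[1.2,8,80],"twist":0,"grip":1},
  {"offset":[1.2,8,120],"twist":0,"grip":1},
  {"offset":[1.2,8,155],"twist":0,"grip":1},
  {"offset":[1.2,8,180],"twist":0,"grip":1},
])

```text
time: 11.65
tool_pos: [0.5705, 0.1206, 0.1725]
tool_rot: [0.0, 0.998, 0.067, -0.002]
contact_force: [-0.5, -0.7, -1.1]
gripper_width: 1.0
```

Request:
play_rows([
  {"offset":[0,0,6],"twist":0,"grip":1},
  {"offset":[0,0,7],"twist":0,"grip":0.75},
  {"offset":[0,0,7],"twist":0,"grip":0.5},
  {"offset":[0,0,7],"twist":0,"grip":0.4},
  {"offset":[0,0,7],"twist":0,"grip":0.4},
])

```text
time: 12.07
tool_pos: [0.5729, 0.1222, 0.1717]
tool_rot: [0.0, 0.998, 0.067, 0.003]
contact_force: [-0.0, -0.1, 3.4]
gripper_width: 0.67
```

```bash
python3 - <<'E'
from h import *
show()
cv2.imwrite("pics/w4.png",manip.grab_frame("wrist"))
E
```

```text
t 12.07 tcp [0.5729 0.1222 0.1717] x [0.991 0.133 0.006] y [ 0.133 -0.991  0.001] z [ 0.006  0.    -1.   ] q [ 0.08  0.22  1.86 -0.    1.06  1.52] F [-0.  -0.1  3.4] g 0.67
```

View pics/w4.png

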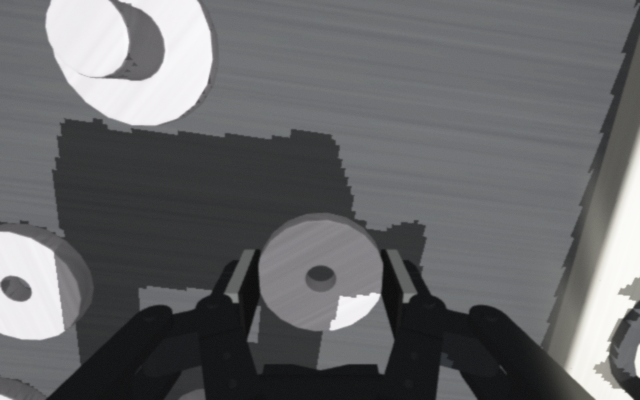

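The ring is gripped, with its hole at (320,277) between the pads and the width at 0.67. I compute its offset in the grip and the move to the tube.

```bash
python3 - <<'E'
from h import *
s,M=st()
w=plane("wrist",320.5,274,.01);print(w,"ring rel tool",np.round(1000*M.T@(w-np.array(s["tool_pos"])),1))
go([.5664,-.0583,.0167],None); go([.5664,-.0583,.0167+.12])
E
```

```text
[0.57390655 0.12306315 0.01      ] ring rel tool [  0.2  -0.8 161.7]
offset mm [-31.4 177.9   0. ] 
offset mm [ -30.8  178.  -120. ]
```

Request:
play_rows([
  {"offset":[0,0,-30],"twist":0,"grip":0.4},
  {"offset":[0,0,-70],"twist":0,"grip":0.4},
  {"offset":[0,0,-100],"twist":0,"grip":0.4},
  {"offset":[-8,35,-120],"twist":0,"grip":0.4},
  {"offset":[-15,70,-126],"twist":0,"grip":0.4},
])

```text
time: 12.53
tool_pos: [0.5671, 0.0514, 0.3012]
tool_rot: [0.001, 0.998, 0.069, 0.005]
contact_force: [1.8, -0.1, -1.7]
gripper_width: 0.671
```

Request:
play_rows([
  {"offset":[-8,40,0],"twist":0,"grip":0.4},
  {"offset":[-12,80,0],"twist":0,"grip":0.4},
  {"offset":[-15,107,0],"twist":0,"grip":0.4},
  {"offset":[-15,107,0],"twist":0,"grip":0.4},
])

```text
time: 12.87
tool_pos: [0.5652, -0.0614, 0.296]
tool_rot: [0.002, 0.998, 0.064, 0.001]
contact_force: [0.2, -0.4, -1.6]
gripper_width: 0.667
```

```bash
python3 - <<'E'
from h import *
show();a=manip.grab_frame("wrist")
cv2.imwrite("pics/w5.png",a[100:400,120:520])
go([.5664,-.0583,.05],.128-np.pi/2)
E
```

```text
t 12.87 tcp [ 0.5652 -0.0614  0.296 ] x [0.992 0.129 0.002] y [ 0.129 -0.992  0.003] z [ 0.002 -0.003 -1.   ] q [-0.24  0.01  1.84 -0.    1.28  1.2 ] F [ 0.2 -0.4 -1.6] g 0.667
offset mm [ 1.  -1.2 90.7] world dyaw -0.002 twist 0.002
```

View pics/w5.png

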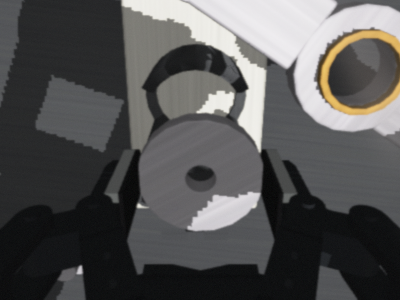

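```bash
python3 - <<'E'
from h import *
s,M=st()
for p in ([.5664,-.0583,.071],[.5664,-.0583,.016]): print(np.round(pix("wrist",p),1))
c=np.array([.5664,-.0583]);e=np.array([.992,.128]);f=np.array([-.128,.992])
a=cv2.imread("pics/w5.png")
big=cv2.resize(a,None,fx=2,fy=2,interpolation=cv2.INTER_CUBIC);big=(255*(big/255.)**.6).astype(np.uint8)
for r,z,col in ((.0355,.071,(0,0,255)),(.0395,.071,(0,255,0)),(.0395,.016,(255,0,0))):
    P=[(np.array(pix("wrist",[c[0]+r*np.cos(t),c[1]+r*np.sin(t),z]))-[120,100]+.5)*2 for t in np.linspace(0,6.283,90)]
    cv2.polylines(big,[np.array(P,int)],True,col,1)
cv2.imwrite("pics/w5b.png",big)
print("ring",np.round(1000*M.T@(plane("wrist",321.5,274,s["tool_pos"][2]-.1617)-s["tool_pos"]),1))
E
```

```text
[320.  219.4]
[320.  192.9]
ring [  0.2  -0.4 161.7]
```

View pics/w5b.png

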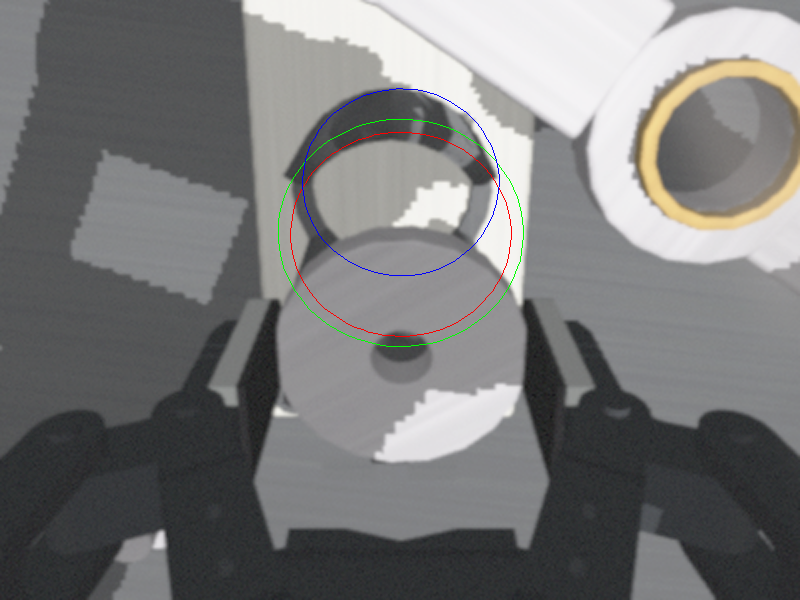

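Request:
play_rows([
  {"offset":[1.5,-4.7,0],"twist":0,"grip":0.4},
  {"offset":[1.5,-4.7,20],"twist":0,"grip":0.4},
  {"offset":[1.5,-4.7,40],"twist":0,"grip":0.4},
  {"offset":[1.5,-4.7,50],"twist":0,"grip":0.4},
  {"offset":[1.5,-4.7,53],"twist":0,"grip":0.4},
])

```text
time: 13.33
tool_pos: [0.5657, -0.0506, 0.2412]
tool_rot: [-0.001, 0.998, 0.068, -0.002]
contact_force: [-6.8, 0.9, 12.3]
gripper_width: 0.667
```

Request:
play_rows([
  {"offset":[0,0,3],"twist":0,"grip":0.4},
  {"offset":[0,0,6],"twist":0,"grip":0.4},
  {"offset":[0,0,9],"twist":0,"grip":0.4},
  {"offset":[0,0,12],"twist":0,"grip":0.4},
  {"offset":[0,0,12],"twist":0,"grip":0.4},
])

```text
time: 13.75
tool_pos: [0.5684, -0.0526, 0.2361]
tool_rot: [0.003, 0.998, 0.068, 0.003]
contact_force: [-0.4, -11.8, 6.6]
gripper_width: 0.666
```

Request:
play_rows([
  {"offset":[0,3,0],"twist":0,"grip":0.4},
  {"offset":[0,4,2],"twist":0,"grip":0.4},
  {"offset":[0,4,4],"twist":0,"grip":0.4},
  {"offset":[0,4,4],"twist":0,"grip":0.4},
])

```text
time: 14.08
tool_pos: [0.5683, -0.0563, 0.2274]
tool_rot: [0.002, 0.998, 0.067, 0.003]
contact_force: [5.9, -4.9, 0.3]
gripper_width: 0.666
```

```bash
python3 - <<'E'
from h import *
show()
E
```

```text
t 14.08 tcp [ 0.5683 -0.0563  0.2274] x [0.991 0.134 0.007] y [ 0.134 -0.991  0.004] z [ 0.007 -0.003 -1.   ] q [-0.23  0.1   1.88 -0.    1.16  1.21] F [ 5.9 -4.9  0.3] g 0.666
```

Request:
play_rows([
  {"offset":[1,1,6],"twist":0,"grip":0.4},
  {"offset":[1.5,1.5,12],"twist":0,"grip":0.4},
  {"offset":[1.5,1.5,18],"twist":0,"grip":0.4},
  {"offset":[1.5,1.5,24],"twist":0,"grip":0.4},
  {"offset":[1.5,1.5,28],"twist":0,"grip":0.4},
])

```text
time: 14.5
tool_pos: [0.5688, -0.0574, 0.1972]
tool_rot: [0.0, 0.998, 0.067, 0.001]
contact_force: [4.4, -1.5, 1.4]
gripper_width: 0.668
```

```bash
python3 - <<'E'
from h import *
show()
E
```

```text
t 14.5 tcp [ 0.5688 -0.0574  0.1972] x [0.991 0.133 0.002] y [ 0.133 -0.991  0.   ] z [ 0.002 -0.    -1.   ] q [-0.23  0.15  1.88  0.    1.11  1.21] F [ 4.4 -1.5  1.4] g 0.668
```

The first ring is guided into the bore, and contact puts the tube axis at about (0.5692, -0.0576). I release it, go to the next ring, and use a model-fit finder for the ring.

Request:
play_rows([
  {"offset":[0,0,0],"twist":0,"grip":1},
  {"offset":[0,0,0],"twist":0,"grip":1},
  {"offset":[0,0,-20],"twist":0,"grip":1},
  {"offset":[0,0,-60],"twist":0,"grip":1},
  {"offset":[0,0,-100],"twist":0,"grip":1},
])

```text
time: 14.92
tool_pos: [0.5665, -0.0568, 0.2951]
tool_rot: [-0.002, 0.998, 0.067, -0.004]
contact_force: [2.7, 0.0, 0.4]
gripper_width: 1.001
```

```bash
cat >> h.py <<'E'
def fit(guess,cam="wrist",z=.01,radii=(.030,.007),span=.018,img=None,k=None):
    "xy of a disc: maximise the radial gradient along projected circles"
    k=k or manip.get_calibration(cam);a=manip.grab_frame(cam) if img is None else img
    g=cv2.GaussianBlur(cv2.cvtColor(a,cv2.COLOR_BGR2GRAY),(3,3),0).astype(np.float32)
    gx,gy=cv2.Sobel(g,cv2.CV_32F,1,0),cv2.Sobel(g,cv2.CV_32F,0,1)
    T=np.linalg.inv(np.array(k["T"]));t=np.linspace(0,2*np.pi,72,endpoint=False)
    def pr(X): p=T[:3,:3]@X+T[:3,3:4];return np.array([k["fx"]*p[0]/p[2]+k["cx"],k["fy"]*p[1]/p[2]+k["cy"]],np.float32)
    def score(x,y):
        s=0
        for r in radii:
            P=pr(np.array([x+r*np.cos(t),y+r*np.sin(t),0*t+z]));Q=pr(np.array([x+1.02*r*np.cos(t),y+1.02*r*np.sin(t),0*t+z]))
            n=Q-P;n/=np.linalg.norm(n,axis=0)+1e-9
            sg=lambda G:cv2.remap(G,P[0][None],P[1][None],cv2.INTER_LINEAR)[0]
            s+=np.mean(np.minimum(np.abs(sg(gx)*n[0]+sg(gy)*n[1]),120))*(1 if r>.02 else .5)
        return s
    c=np.array(guess[:2],float)
    for st_,h in ((.0015,span),(.0004,.002)):
        q=np.arange(-h,h+1e-9,st_);S=[(score(c[0]+i,c[1]+j),c[0]+i,c[1]+j) for i in q for j in q];b=max(S);c=np.array(b[1:])
    print("fit",np.round(c,4),"score",round(b[0],1));return c
E
python3 - <<'E'
from h import *
show()
plan([.4573,.166,.22],None,n=2)
look(["ring_a_mid"],("wrist",))
a=manip.grab_frame("wrist");
for gs in ((.4573,.1683),(.546,.264),(.448,.2895)): fit(gs,img=a)
print("tube ring:",end="");fit((.5664,-.058),z=.026,img=a)
E
```

```text
t 14.92 tcp [ 0.5665 -0.0568  0.2951] x [ 0.991  0.134 -0.009] y [ 0.134 -0.991 -0.004] z [-0.009  0.003 -1.   ] q [-0.23  0.02  1.84  0.    1.3   1.21] F [2.7 0.  0.4] g 1.001
call 1 offset [ -38.9 -117.6  -39.1] twist 0.0
call 2 offset [ -38.9 -117.6  -39.1] twist 0.0
wrist ring_a_mid 0.68 [0.4544 0.1711 0.0085]
fit [0.4615 0.1672] score 180.0
fit [0.566 0.284] score 0.0
fit [0.468  0.3095] score 0.0
tube ring:fit [ 0.5675 -0.058 ] score 134.4
```

Request:
play_rows([
  {"offset":[-7,-23,-10],"twist":0,"grip":1},
  {"offset":[-15,-47,-20],"twist":0,"grip":1},
  {"offset":[-22,-71,-30],"twist":0,"grip":1},
  {"offset":[-30,-94,-35],"twist":0,"grip":1},
  {"offset":[-37,-118,-39],"twist":0,"grip":1},
])

```text
time: 15.43
tool_pos: [0.5147, 0.0556, 0.3361]
tool_rot: [-0.0, 0.998, 0.067, -0.001]
contact_force: [-0.2, -0.7, -0.4]
gripper_width: 1.0
```

Request:
play_rows([
  {"offset":[-7,-24,5],"twist":0,"grip":1},
  {"offset":[-15,-48,10],"twist":0,"grip":1},
  {"offset":[-22,-72,15],"twist":0,"grip":1},
  {"offset":[-30,-96,20],"twist":0,"grip":1},
  {"offset":[-37,-118,20],"twist":0,"grip":1},
])

```text
time: 15.85
tool_pos: [0.4615, 0.1676, 0.314]
tool_rot: [0.0, 0.998, 0.067, -0.003]
contact_force: [0.1, 0.2, 0.2]
gripper_width: 0.999
```

Request:
play_rows([
  {"offset":[0,0,0],"twist":0,"grip":1},
  {"offset":[0,0,0],"twist":0,"grip":1},
])

```text
time: 16.02
tool_pos: [0.4624, 0.1673, 0.3154]
tool_rot: [0.0, 0.998, 0.068, -0.001]
contact_force: [0.4, -0.0, 0.3]
gripper_width: 1.001
```

```bash
python3 - <<'E'
from h import *
show();c=fit((.4615,.1672))
s,M=st();go([c[0],c[1],.0185])
fit((.546,.264));fit((.448,.2895))
E
```

```text
t 16.02 tcp [0.4624 0.1673 0.3154] x [ 0.991  0.136 -0.003] y [ 0.136 -0.991  0.   ] z [-0.003 -0.001 -1.   ] q [ 0.2  -0.2   2.   -0.    1.34  1.63] F [ 0.4 -0.   0.3] g 1.001
fit [0.4577 0.1687] score 176.6
offset mm [ -4.3  -2.9 142.3] 
fit [0.5475 0.2644] score 180.0
fit [0.4495 0.291 ] score 167.0
```

Request:
play_rows([
  {"offset":[-2.3,-2,40],"twist":0,"grip":1},
  {"offset":[-2.3,-2,80],"twist":0,"grip":1},
  {"offset":[-2.3,-2,115],"twist":0,"grip":1},
  {"offset":[-2.3,-2,135],"twist":0,"grip":1},
  {"offset":[-2.3,-2,142],"twist":0,"grip":1},
])

```text
time: 16.58
tool_pos: [0.4592, 0.1669, 0.1704]
tool_rot: [0.001, 0.998, 0.066, -0.004]
contact_force: [0.0, -0.7, 0.1]
gripper_width: 1.0
```

Request:
play_rows([
  {"offset":[0,0,0],"twist":0,"grip":0.9},
  {"offset":[0,0,0],"twist":0,"grip":0.65},
  {"offset":[0,0,0],"twist":0,"grip":0.4},
  {"offset":[0,0,0],"twist":0,"grip":0.4},
  {"offset":[0,0,0],"twist":0,"grip":0.4},
])

```text
time: 17.0
tool_pos: [0.4648, 0.1698, 0.1814]
tool_rot: [-0.003, 0.998, 0.066, 0.006]
contact_force: [-6.2, 5.1, 27.5]
gripper_width: 0.522
```

```bash
python3 - <<'E'
from h import *
show();s,M=st();c=fit(s["tool_pos"],span=.009)
print("ring rel tool",np.round(1000*M.T@(np.r_[c,.01]-s["tool_pos"]),1))
go([.5692,-.0576,.0185],.128-np.pi/2)
E
```

```text
t 17.0 tcp [0.4648 0.1698 0.1814] x [0.991 0.132 0.012] y [ 0.132 -0.991 -0.004] z [ 0.011  0.006 -1.   ] q [ 0.2  -0.    2.07  0.    1.06  1.64] F [-6.2  5.1 27.5] g 0.522
fit [0.4592 0.1642] score 150.8
ring rel tool [ -8.3   5.5 171.3]
offset mm [ 70.3 240.5   8.9] world dyaw -0.004 twist 0.004
```

The pads slid over the ring, because the tips swung forward into the bench as they closed. I open, lift and retry, settling slightly higher first.

Request:
play_rows([
  {"offset":[0,0,-20],"twist":0,"grip":1},
  {"offset":[0,0,-50],"twist":0,"grip":1},
  {"offset":[0,0,-60],"twist":0,"grip":1},
  {"offset":[0,0,-60],"twist":0,"grip":1},
  {"offset":[0,0,-60],"twist":0,"grip":1},
])

```text
time: 17.47
tool_pos: [0.4614, 0.1683, 0.2358]
tool_rot: [-0.0, 0.998, 0.067, 0.002]
contact_force: [-0.4, 0.4, -0.6]
gripper_width: 1.001
```

```bash
python3 - <<'E'
from h import *
show();s,M=st();a=manip.grab_frame("wrist");c=fit(s["tool_pos"],span=.02,img=a)
cv2.imwrite("pics/w6.png",a)
go([c[0],c[1],.021],.128-np.pi/2)
E
```

```text
t 17.47 tcp [0.4614 0.1683 0.2358] x [0.991 0.133 0.003] y [ 0.133 -0.991 -0.   ] z [ 0.003  0.001 -1.   ] q [ 0.2  -0.1   2.06 -0.    1.18  1.64] F [-0.4  0.4 -0.6] g 1.001
fit [0.4598 0.1603] score 173.6
offset mm [-2.   7.6 58.3] world dyaw -0.006 twist 0.006
```

View pics/w6.png

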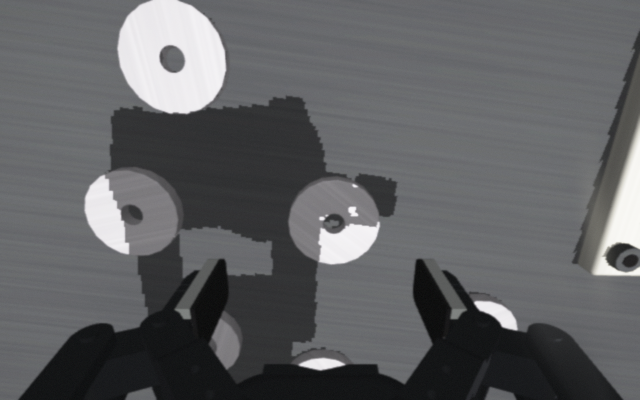

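The ring hole is at (334,222) and the pad mid-line is at column 320, so the ring lies about 8 mm to the tool's +y.

Request:
play_rows([
  {"offset":[0,7.6,25],"twist":0,"grip":1},
  {"offset":[0,7.6,45],"twist":0,"grip":1},
  {"offset":[0,7.6,57],"twist":0,"grip":1},
  {"offset":[0,7.6,60],"twist":0,"grip":1},
  {"offset":[0,7.6,60],"twist":0,"grip":0.85},
])

```text
time: 17.93
tool_pos: [0.4609, 0.1605, 0.1725]
tool_rot: [0.0, 0.998, 0.067, -0.002]
contact_force: [-0.5, 0.3, -0.0]
gripper_width: 0.885
```

Request:
play_rows([
  {"offset":[0,0,0],"twist":0,"grip":0.75},
  {"offset":[0,0,0],"twist":0,"grip":0.65},
  {"offset":[0,0,0],"twist":0,"grip":0.5},
  {"offset":[0,0,0],"twist":0,"grip":0.4},
  {"offset":[0,0,0],"twist":0,"grip":0.4},
])

```text
time: 18.35
tool_pos: [0.4627, 0.1609, 0.1763]
tool_rot: [-0.0, 0.998, 0.067, 0.001]
contact_force: [-2.6, -0.3, 6.2]
gripper_width: 0.654
```

```bash
python3 - <<'E'
from h import *
show();s,M=st();c=fit(s["tool_pos"],span=.009)
print("ring rel tool",np.round(1000*M.T@(np.r_[c,.01]-s["tool_pos"]),1))
go([.5692,-.0576,.021],.128-np.pi/2)
E
```

```text
t 18.35 tcp [0.4627 0.1609 0.1763] x [0.991 0.134 0.002] y [ 0.134 -0.991 -0.   ] z [ 0.002  0.    -1.   ] q [ 0.18 -0.    2.08 -0.    1.06  1.62] F [-2.6 -0.3  6.2] g 0.654
fit [0.4612 0.1617] score 146.4
ring rel tool [ -1.8  -1.  166.3]
offset mm [ 76.  230.8   0.4] world dyaw -0.006 twist 0.006
```

Request:
play_rows([
  {"offset":[0,0,-10],"twist":0,"grip":0.4},
  {"offset":[0,0,-30],"twist":0,"grip":0.4},
  {"offset":[0,0,-50],"twist":0,"grip":0.4},
  {"offset":[0,0,-50],"twist":0,"grip":0.4},
  {"offset":[0,0,-50],"twist":0,"grip":0.4},
])

```text
time: 18.82
tool_pos: [0.4624, 0.1608, 0.226]
tool_rot: [-0.0, 0.998, 0.067, 0.002]
contact_force: [0.7, -0.9, -1.9]
gripper_width: 0.655
```

```bash
python3 - <<'E'
from h import *
show();s,M=st();a=manip.grab_frame("wrist")
cv2.imwrite("pics/w7.png",cv2.resize(a[200:400,160:480],None,fx=2.4,fy=2.4))
for zz in (.155,.160,.165): fit(s["tool_pos"],span=.009,z=s["tool_pos"][2]-zz,img=a)
E
```

```text
t 18.82 tcp [0.4624 0.1608 0.226 ] x [0.991 0.133 0.004] y [ 0.133 -0.991 -0.   ] z [ 0.004  0.001 -1.   ] q [ 0.18 -0.09  2.07  0.    1.16  1.62] F [ 0.7 -0.9 -1.9] g 0.655
fit [0.4677 0.1623] score 63.2
fit [0.4654 0.1619] score 76.6
fit [0.4624 0.1616] score 99.1
```

View pics/w7.png

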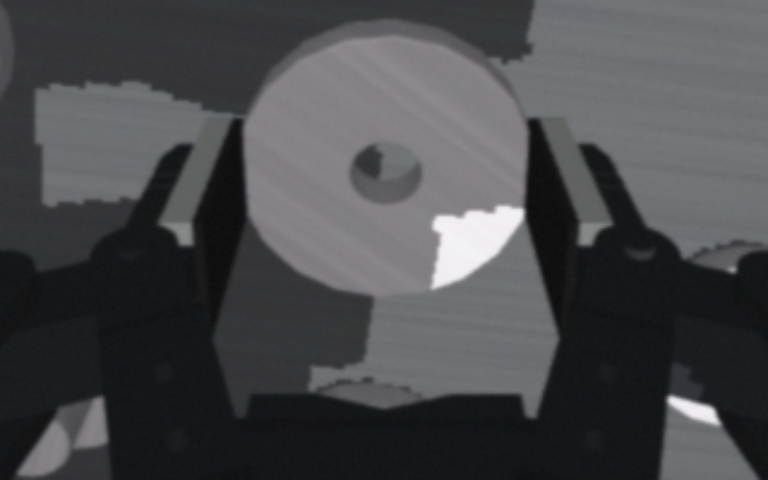

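The second ring is held flat, with its hole at the middle of the pads. I carry it to the tube.

Request:
play_rows([
  {"offset":[7,20,-30],"twist":0,"grip":0.4},
  {"offset":[14,42,-60],"twist":0,"grip":0.4},
  {"offset":[24,72,-65],"twist":0,"grip":0.4},
  {"offset":[35,102,-65],"twist":0,"grip":0.4},
  {"offset":[45,132,-65],"twist":0,"grip":0.4},
])

```text
time: 19.28
tool_pos: [0.5243, 0.0347, 0.289]
tool_rot: [-0.0, 0.998, 0.067, -0.0]
contact_force: [1.0, 0.0, -2.4]
gripper_width: 0.655
```

Request:
play_rows([
  {"offset":[10,30,0],"twist":0,"grip":0.4},
  {"offset":[20,60,0],"twist":0,"grip":0.4},
  {"offset":[30,85,0],"twist":0,"grip":0.4},
  {"offset":[33.5,99,0],"twist":0,"grip":0.4},
  {"offset":[33.5,99,0],"twist":0,"grip":0.4},
])

```text
time: 19.7
tool_pos: [0.5709, -0.06, 0.288]
tool_rot: [-0.0, 0.998, 0.065, -0.001]
contact_force: [0.6, 0.5, -2.2]
gripper_width: 0.65
```

Request:
play_rows([
  {"offset":[0,0,0],"twist":0,"grip":0.4},
  {"offset":[0,0,0],"twist":0,"grip":0.4},
  {"offset":[0,0,0],"twist":0,"grip":0.4},
])

```text
time: 19.95
tool_pos: [0.5699, -0.0565, 0.289]
tool_rot: [-0.0, 0.998, 0.068, -0.001]
contact_force: [-0.2, 0.8, -3.0]
gripper_width: 0.653
```

```bash
python3 - <<'E'
from h import *
show();go([.5712,-.0574,.13],.128-np.pi/2)
E
```

```text
t 19.95 tcp [ 0.5699 -0.0565  0.289 ] x [ 0.991  0.135 -0.001] y [ 0.135 -0.991 -0.001] z [-0.001  0.001 -1.   ] q [-0.23  0.03  1.84  0.    1.28  1.21] F [-0.2  0.8 -3. ] g 0.653
offset mm [1.4 1.2 4. ] world dyaw -0.007 twist 0.007
```

Request:
play_rows([
  {"offset":[1,1,15],"twist":0.006,"grip":0.4},
  {"offset":[1,1,30],"twist":0.006,"grip":0.4},
  {"offset":[1,1,38],"twist":0.006,"grip":0.4},
  {"offset":[1,1,42],"twist":0.006,"grip":0.4},
  {"offset":[1,1,46],"twist":0.006,"grip":0.4},
])

```text
time: 20.37
tool_pos: [0.5712, -0.0579, 0.2433]
tool_rot: [-0.0, 0.998, 0.064, -0.001]
contact_force: [-6.3, 1.3, 5.1]
gripper_width: 0.652
```

Request:
play_rows([
  {"offset":[0,0,3],"twist":0,"grip":0.4},
  {"offset":[0,0,6],"twist":0,"grip":0.4},
  {"offset":[0,0,9],"twist":0,"grip":0.4},
  {"offset":[0,0,12],"twist":0,"grip":0.4},
  {"offset":[0,0,14],"twist":0,"grip":0.4},
])

```text
time: 20.78
tool_pos: [0.5716, -0.0584, 0.2302]
tool_rot: [0.0, 0.998, 0.064, 0.0]
contact_force: [-2.0, 0.4, -1.1]
gripper_width: 0.653
```

```bash
python3 - <<'E'
from h import *
show()
E
```

```text
t 20.78 tcp [ 0.5716 -0.0584  0.2302] x [0.992 0.128 0.   ] y [ 0.128 -0.992  0.   ] z [ 0. -0. -1.] q [-0.23  0.11  1.86 -0.    1.17  1.21] F [-2.   0.4 -1.1] g 0.653
```

Request:
play_rows([
  {"offset":[-0.5,0,6],"twist":0,"grip":0.4},
  {"offset":[-0.5,0,12],"twist":0,"grip":0.4},
  {"offset":[-0.5,0,18],"twist":0,"grip":0.4},
  {"offset":[-0.5,0,22],"twist":0,"grip":0.4},
  {"offset":[-0.5,0,22],"twist":0,"grip":0.4},
])

```text
time: 21.2
tool_pos: [0.5708, -0.0587, 0.2061]
tool_rot: [-0.0, 0.998, 0.064, -0.001]
contact_force: [-0.2, 0.8, -2.8]
gripper_width: 0.655
```

Request:
play_rows([
  {"offset":[0,0,0],"twist":0,"grip":1},
  {"offset":[0,0,0],"twist":0,"grip":1},
  {"offset":[0,0,-20],"twist":0,"grip":1},
  {"offset":[0,0,-60],"twist":0,"grip":1},
  {"offset":[0,0,-90],"twist":0,"grip":1},
])

```text
time: 21.62
tool_pos: [0.5716, -0.0589, 0.3001]
tool_rot: [0.0, 0.998, 0.064, 0.001]
contact_force: [1.2, 0.0, 0.7]
gripper_width: 0.999
```

```bash
python3 - <<'E'
from h import *
show();a=manip.grab_frame("wrist")
for z in (.026,.036):fit((.5664,-.058),z=z,img=a,span=.01)
plan([.549,.264,.15],.128-np.pi/2,n=2)
E
```

```text
t 21.62 tcp [ 0.5716 -0.0589  0.3001] x [0.992 0.127 0.002] y [ 0.127 -0.992  0.001] z [ 0.002 -0.001 -1.   ] q [-0.23  0.02  1.83 -0.    1.29  1.21] F [1.2 0.  0.7] g 0.999
fit [ 0.5643 -0.0613] score 128.3
fit [ 0.5699 -0.0594] score 136.8
call 1 offset [   7.1 -162.3    0.9] twist 0.0
call 2 offset [   7.1 -162.3    0.9] twist 0.0
```

Request:
play_rows([
  {"offset":[1,-32,0],"twist":0,"grip":1},
  {"offset":[3,-65,0],"twist":0,"grip":1},
  {"offset":[4,-98,0],"twist":0,"grip":1},
  {"offset":[6,-130,0],"twist":0,"grip":1},
  {"offset":[7,-162,0],"twist":0,"grip":1},
])

```text
time: 22.08
tool_pos: [0.5578, 0.1043, 0.2991]
tool_rot: [0.0, 0.998, 0.064, 0.002]
contact_force: [0.4, -0.1, 0.3]
gripper_width: 1.004
```

Request:
play_rows([
  {"offset":[1,-34,10],"twist":0,"grip":1},
  {"offset":[3,-68,20],"twist":0,"grip":1},
  {"offset":[4,-102,30],"twist":0,"grip":1},
  {"offset":[6,-136,40],"twist":0,"grip":1},
  {"offset":[7,-162,50],"twist":0,"grip":1},
])

```text
time: 22.5
tool_pos: [0.544, 0.267, 0.2486]
tool_rot: [-0.001, 0.998, 0.064, 0.002]
contact_force: [1.1, -0.8, 0.5]
gripper_width: 1.002
```

Request:
play_rows([
  {"offset":[0,0,0],"twist":0,"grip":1},
  {"offset":[0,0,0],"twist":0,"grip":1},
  {"offset":[0,0,0],"twist":0,"grip":1},
])

```text
time: 22.75
tool_pos: [0.5443, 0.2643, 0.2485]
tool_rot: [0.0, 0.998, 0.064, 0.001]
contact_force: [0.1, -1.5, 0.1]
gripper_width: 0.998
```

```bash
python3 - <<'E'
from h import *
show();a=manip.grab_frame("wrist")
c=fit((.5475,.2644),img=a,span=.03)
fit((.4487,.289),img=a,span=.02)
go([c[0],c[1],.021],.128-np.pi/2)
E
```

```text
t 22.75 tcp [0.5443 0.2643 0.2485] x [0.992 0.128 0.002] y [ 0.128 -0.992  0.   ] z [ 0.002  0.    -1.   ] q [ 0.33  0.15  1.78 -0.    1.21  1.77] F [ 0.1 -1.5  0.1] g 0.998
fit [0.5471 0.264 ] score 174.3
fit [0.4497 0.2908] score 163.4
offset mm [ 2.2  0.2 72.8] world dyaw 0.001 twist -0.001
```

Request:
play_rows([
  {"offset":[3.5,0.2,30],"twist":0,"grip":1},
  {"offset":[3.5,0.2,55],"twist":0,"grip":1},
  {"offset":[3.5,0.2,68],"twist":0,"grip":1},
  {"offset":[3.5,0.2,72],"twist":0,"grip":1},
  {"offset":[3.5,0.2,72],"twist":0,"grip":0.85},
])

```text
time: 23.22
tool_pos: [0.5471, 0.2638, 0.1749]
tool_rot: [0.0, 0.998, 0.063, -0.001]
contact_force: [-0.6, 0.1, 0.1]
gripper_width: 0.885
```

Request:
play_rows([
  {"offset":[0,0,0],"twist":0,"grip":0.75},
  {"offset":[0,0,0],"twist":0,"grip":0.65},
  {"offset":[0,0,0],"twist":0,"grip":0.5},
  {"offset":[0,0,0],"twist":0,"grip":0.4},
  {"offset":[0,0,0],"twist":0,"grip":0.4},
])

```text
time: 23.63
tool_pos: [0.5506, 0.2655, 0.1825]
tool_rot: [-0.001, 0.998, 0.064, 0.005]
contact_force: [-1.0, -1.9, 14.5]
gripper_width: 0.4
```

```bash
python3 - <<'E'
from h import *
show();s,M=st();c=fit(s["tool_pos"],span=.009)
print("ring rel tool",np.round(1000*M.T@(np.r_[c,.01]-s["tool_pos"]),1))
plan([.5712,-.0576,.15],.128-np.pi/2,n=2)
E
```

```text
t 23.63 tcp [0.5506 0.2655 0.1825] x [0.992 0.128 0.011] y [ 0.128 -0.992 -0.001] z [ 0.011  0.002 -1.   ] q [ 0.33  0.25  1.79 -0.    1.09  1.77] F [-1.  -1.9 14.5] g 0.4
fit [0.5468 0.2655] score 138.3
ring rel tool [ -5.6  -0.3 172.5]
call 1 offset [-10.6 161.6 -61.5] twist 0.0
call 2 offset [-10.6 161.6 -61.5] twist 0.0
```

The pads slid over the top again because I was too high; ring 1 worked with the tool about 6 mm lower. I retry deeper.

Request:
play_rows([
  {"offset":[0,0,-15],"twist":0,"grip":1},
  {"offset":[0,0,-40],"twist":0,"grip":1},
  {"offset":[0,0,-50],"twist":0,"grip":1},
  {"offset":[0,0,-50],"twist":0,"grip":1},
  {"offset":[0,0,-50],"twist":0,"grip":1},
])

```text
time: 24.1
tool_pos: [0.5478, 0.2649, 0.2272]
tool_rot: [-0.0, 0.998, 0.064, 0.002]
contact_force: [0.4, -0.5, -0.5]
gripper_width: 1.004
```

```bash
python3 - <<'E'
from h import *
show();s,M=st();c=fit(s["tool_pos"],span=.02)
go([c[0],c[1],.013],.128-np.pi/2)
E
```

```text
t 24.1 tcp [0.5478 0.2649 0.2272] x [0.992 0.127 0.003] y [ 0.127 -0.992 -0.001] z [ 0.003  0.001 -1.   ] q [0.33 0.18 1.78 0.   1.17 1.77] F [ 0.4 -0.5 -0.5] g 1.004
fit [0.5469 0.2655] score 166.1
offset mm [-0.3 -0.8 57.7] world dyaw 0.0 twist -0.0
```

Request:
play_rows([
  {"offset":[0.7,-0.8,25],"twist":0,"grip":1},
  {"offset":[0.7,-0.8,45],"twist":0,"grip":1},
  {"offset":[0.7,-0.8,55],"twist":0,"grip":1},
  {"offset":[0.7,-0.8,59],"twist":0,"grip":1},
  {"offset":[0.7,-0.8,60],"twist":0,"grip":0.85},
])

```text
time: 24.57
tool_pos: [0.547, 0.2654, 0.1639]
tool_rot: [0.0, 0.998, 0.064, -0.002]
contact_force: [-7.9, -0.1, 24.0]
gripper_width: 0.885
```

Request:
play_rows([
  {"offset":[0,0,0],"twist":0,"grip":0.75},
  {"offset":[0,0,0],"twist":0,"grip":0.65},
  {"offset":[0,0,0],"twist":0,"grip":0.5},
  {"offset":[0,0,0],"twist":0,"grip":0.4},
  {"offset":[0,0,0],"twist":0,"grip":0.4},
])

```text
time: 24.98
tool_pos: [0.5495, 0.2662, 0.1691]
tool_rot: [-0.001, 0.998, 0.064, 0.002]
contact_force: [-1.6, -0.6, 7.9]
gripper_width: 0.67
```

```bash
python3 - <<'E'
from h import *
show();s,M=st();c=fit(s["tool_pos"],span=.009)
print("ring rel tool",np.round(1000*M.T@(np.r_[c,.01]-s["tool_pos"]),1))
plan([.5712,-.0576,.15],.128-np.pi/2,n=2)
E
```

```text
t 24.98 tcp [0.5495 0.2662 0.1691] x [0.992 0.128 0.005] y [ 0.128 -0.992 -0.001] z [ 0.005  0.001 -1.   ] q [ 0.33  0.27  1.79 -0.    1.07  1.77] F [-1.6 -0.6  7.9] g 0.67
fit [0.5476 0.2669] score 150.8
ring rel tool [ -2.6  -0.8 159.1]
call 1 offset [ -9.9 161.9 -68.1] twist -0.0
call 2 offset [ -9.9 161.9 -68.1] twist -0.0
```

Request:
play_rows([
  {"offset":[0,0,-30],"twist":0,"grip":0.4},
  {"offset":[0,10,-65],"twist":0,"grip":0.4},
  {"offset":[-3,35,-95],"twist":0,"grip":0.4},
  {"offset":[-5,70,-112],"twist":0,"grip":0.4},
  {"offset":[-7,108,-117],"twist":0,"grip":0.4},
])

```text
time: 25.45
tool_pos: [0.556, 0.1576, 0.2886]
tool_rot: [-0.0, 0.998, 0.065, 0.005]
contact_force: [0.6, -0.9, -2.7]
gripper_width: 0.668
```

Request:
play_rows([
  {"offset":[-2,38,0],"twist":0,"grip":0.4},
  {"offset":[-5,76,0],"twist":0,"grip":0.4},
  {"offset":[-7,114,0],"twist":0,"grip":0.4},
  {"offset":[-9,150,0],"twist":0,"grip":0.4},
  {"offset":[-11,185,0],"twist":0,"grip":0.4},
])

```text
time: 25.87
tool_pos: [0.5672, -0.0292, 0.2835]
tool_rot: [0.0, 0.998, 0.064, 0.001]
contact_force: [0.7, -0.2, -2.7]
gripper_width: 0.675
```

Request:
play_rows([
  {"offset":[0,20,0],"twist":0,"grip":0.4},
  {"offset":[0,30,0],"twist":0,"grip":0.4},
  {"offset":[0,31,0],"twist":0,"grip":0.4},
  {"offset":[0,31,0],"twist":0,"grip":0.4},
  {"offset":[0,31,0],"twist":0,"grip":0.4},
])

```text
time: 26.28
tool_pos: [0.5712, -0.0569, 0.2827]
tool_rot: [-0.0, 0.998, 0.064, -0.0]
contact_force: [0.5, -0.7, -2.1]
gripper_width: 0.667
```

```bash
python3 - <<'E'
from h import *
show();go([.5718,-.0576,.13],.128-np.pi/2)
E
```

```text
t 26.28 tcp [ 0.5712 -0.0569  0.2827] x [ 0.992  0.129 -0.   ] y [ 0.129 -0.992 -0.001] z [-0.     0.001 -1.   ] q [-0.23  0.04  1.84  0.    1.26  1.21] F [ 0.5 -0.7 -2.1] g 0.667
offset mm [ 0.5  0.9 -2.3] world dyaw -0.001 twist 0.001
```

Request:
play_rows([
  {"offset":[0.5,0.9,15],"twist":0,"grip":0.4},
  {"offset":[0.5,0.9,30],"twist":0,"grip":0.4},
  {"offset":[0.5,0.9,37],"twist":0,"grip":0.4},
  {"offset":[0.5,0.9,41],"twist":0,"grip":0.4},
  {"offset":[0.5,0.9,45],"twist":0,"grip":0.4},
])

```text
time: 26.7
tool_pos: [0.5719, -0.0579, 0.2374]
tool_rot: [-0.0, 0.998, 0.065, -0.0]
contact_force: [-1.0, 0.0, -0.3]
gripper_width: 0.672
```

Request:
play_rows([
  {"offset":[0,0,3],"twist":0,"grip":0.4},
  {"offset":[0,0,6],"twist":0,"grip":0.4},
  {"offset":[0,0,9],"twist":0,"grip":0.4},
  {"offset":[0,0,12],"twist":0,"grip":0.4},
  {"offset":[0,0,12],"twist":0,"grip":0.4},
])

```text
time: 27.12
tool_pos: [0.572, -0.0583, 0.2278]
tool_rot: [-0.001, 0.998, 0.064, -0.001]
contact_force: [-7.5, 1.3, 1.0]
gripper_width: 0.668
```

Request:
play_rows([
  {"offset":[-0.8,0,5],"twist":0,"grip":0.4},
  {"offset":[-1,0,10],"twist":0,"grip":0.4},
  {"offset":[-1,0,15],"twist":0,"grip":0.4},
  {"offset":[-1,0,17],"twist":0,"grip":0.4},
  {"offset":[-1,0,17],"twist":0,"grip":0.4},
])

```text
time: 27.53
tool_pos: [0.5709, -0.059, 0.2081]
tool_rot: [-0.0, 0.998, 0.064, -0.0]
contact_force: [-1.1, 0.3, -0.9]
gripper_width: 0.673
```

Request:
play_rows([
  {"offset":[0,0,0],"twist":0,"grip":1},
  {"offset":[0,0,0],"twist":0,"grip":1},
  {"offset":[0,0,-20],"twist":0,"grip":1},
  {"offset":[0,0,-60],"twist":0,"grip":1},
  {"offset":[0,0,-85],"twist":0,"grip":1},
])

```text
time: 27.95
tool_pos: [0.5716, -0.0593, 0.2968]
tool_rot: [0.001, 0.998, 0.064, 0.002]
contact_force: [1.5, -0.2, 0.6]
gripper_width: 1.003
```

```bash
python3 - <<'E'
from h import *
show();a=manip.grab_frame("wrist")
for z in (.036,.046):fit((.5684,-.058),z=z,img=a,span=.01)
plan([.451,.2895,.10],.128-np.pi/2,n=2)
E
```

```text
t 27.95 tcp [ 0.5716 -0.0593  0.2968] x [0.992 0.127 0.003] y [ 0.127 -0.992  0.001] z [ 0.003 -0.001 -1.   ] q [-0.23  0.02  1.83 -0.    1.29  1.21] F [ 1.5 -0.2  0.6] g 1.003
fit [ 0.5633 -0.0605] score 134.4
fit [ 0.5681 -0.0598] score 132.5
call 1 offset [ -39.8 -181.5   22.7] twist -0.0
call 2 offset [ -39.8 -181.5   22.7] twist -0.0
```

Request:
play_rows([
  {"offset":[-8,-36,0],"twist":0,"grip":1},
  {"offset":[-16,-73,0],"twist":0,"grip":1},
  {"offset":[-24,-109,0],"twist":0,"grip":1},
  {"offset":[-32,-145,0],"twist":0,"grip":1},
  {"offset":[-40,-181,0],"twist":0,"grip":1},
])

```text
time: 28.42
tool_pos: [0.5078, 0.1167, 0.2947]
tool_rot: [0.0, 0.998, 0.064, 0.001]
contact_force: [1.1, 1.4, 0.5]
gripper_width: 1.002
```

Request:
play_rows([
  {"offset":[-8,-36,10],"twist":0,"grip":1},
  {"offset":[-16,-73,20],"twist":0,"grip":1},
  {"offset":[-24,-109,30],"twist":0,"grip":1},
  {"offset":[-32,-145,40],"twist":0,"grip":1},
  {"offset":[-40,-181,46],"twist":0,"grip":1},
])

```text
time: 28.83
tool_pos: [0.4446, 0.2914, 0.2475]
tool_rot: [-0.0, 0.998, 0.064, 0.001]
contact_force: [0.3, -0.6, -0.3]
gripper_width: 1.0
```

Request:
play_rows([
  {"offset":[0,0,0],"twist":0,"grip":1},
  {"offset":[0,0,0],"twist":0,"grip":1},
  {"offset":[0,0,0],"twist":0,"grip":1},
])

```text
time: 29.08
tool_pos: [0.4458, 0.2899, 0.2483]
tool_rot: [-0.0, 0.998, 0.064, 0.001]
contact_force: [0.5, -0.4, -0.0]
gripper_width: 0.996
```

```bash
python3 - <<'E'
from h import *
show();c=fit((.45,.29),span=.03)
go([c[0],c[1],.0125],.128-np.pi/2)
E
```

```text
t 29.08 tcp [0.4458 0.2899 0.2483] x [0.992 0.128 0.002] y [ 0.128 -0.992  0.   ] z [ 0.002  0.    -1.   ] q [ 0.44 -0.02  1.96 -0.    1.2   1.88] F [ 0.5 -0.4 -0. ] g 0.996
fit [0.4496 0.2911] score 170.5
offset mm [ 3.3 -1.3 80.9] world dyaw 0.001 twist -0.001
```

Request:
play_rows([
  {"offset":[3,-1.3,30],"twist":0,"grip":1},
  {"offset":[3,-1.3,60],"twist":0,"grip":1},
  {"offset":[3,-1.3,75],"twist":0,"grip":1},
  {"offset":[3,-1.3,80],"twist":0,"grip":1},
  {"offset":[3,-1.3,81],"twist":0,"grip":0.85},
])

```text
time: 29.55
tool_pos: [0.4485, 0.2902, 0.1658]
tool_rot: [0.0, 0.998, 0.063, -0.001]
contact_force: [1.3, 0.3, -0.8]
gripper_width: 0.883
```

Request:
play_rows([
  {"offset":[0,0,0],"twist":0,"grip":0.75},
  {"offset":[0,0,0],"twist":0,"grip":0.65},
  {"offset":[0,0,0],"twist":0,"grip":0.5},
  {"offset":[0,0,0],"twist":0,"grip":0.4},
  {"offset":[0,0,0],"twist":0,"grip":0.4},
])

```text
time: 29.97
tool_pos: [0.4496, 0.2918, 0.1691]
tool_rot: [-0.0, 0.998, 0.064, 0.002]
contact_force: [0.3, -2.1, 7.6]
gripper_width: 0.673
```

```bash
python3 - <<'E'
from h import *
show();s,M=st();c=fit(s["tool_pos"],span=.009)
print("ring rel tool",np.round(1000*M.T@(np.r_[c,.01]-s["tool_pos"]),1))
plan([.5715,-.0576,.13],.128-np.pi/2,n=1)
E
```

```text
t 29.97 tcp [0.4496 0.2918 0.1691] x [0.992 0.127 0.004] y [ 0.127 -0.992 -0.   ] z [ 0.004  0.001 -1.   ] q [ 0.44  0.11  1.98 -0.    1.05  1.88] F [ 0.3 -2.1  7.6] g 0.673
fit [0.45   0.2929] score 154.8
ring rel tool [ -0.2  -1.  159.1]
call 1 offset [  76.2  362.1 -115.7] twist -0.0
```

Request:
play_rows([
  {"offset":[0,0,-30],"twist":0,"grip":0.4},
  {"offset":[2,10,-65],"twist":0,"grip":0.4},
  {"offset":[7,35,-95],"twist":0,"grip":0.4},
  {"offset":[14,70,-112],"twist":0,"grip":0.4},
  {"offset":[22,108,-118],"twist":0,"grip":0.4},
])

```text
time: 30.43
tool_pos: [0.4847, 0.1872, 0.2892]
tool_rot: [-0.001, 0.998, 0.065, 0.004]
contact_force: [1.1, 0.3, -3.4]
gripper_width: 0.67
```

Request:
play_rows([
  {"offset":[8,38,0],"twist":0,"grip":0.4},
  {"offset":[16,76,0],"twist":0,"grip":0.4},
  {"offset":[23,114,0],"twist":0,"grip":0.4},
  {"offset":[31,150,0],"twist":0,"grip":0.4},
  {"offset":[38,185,0],"twist":0,"grip":0.4},
])

```text
time: 30.85
tool_pos: [0.545, 0.0067, 0.2846]
tool_rot: [-0.0, 0.998, 0.064, 0.0]
contact_force: [-0.0, 0.1, -2.4]
gripper_width: 0.671
```

Request:
play_rows([
  {"offset":[7,34,0],"twist":0,"grip":0.4},
  {"offset":[12,60,0],"twist":0,"grip":0.4},
  {"offset":[14.5,69,0],"twist":0,"grip":0.4},
  {"offset":[14.5,69,0],"twist":0,"grip":0.4},
  {"offset":[14.5,69,0],"twist":0,"grip":0.4},
])

```text
time: 31.27
tool_pos: [0.568, -0.0578, 0.2843]
tool_rot: [-0.001, 0.998, 0.063, -0.0]
contact_force: [-0.3, -0.2, -3.1]
gripper_width: 0.673
```

```bash
python3 - <<'E'
from h import *
show();go([.5696,-.0580,.13],.128-np.pi/2)
E
```

```text
t 31.27 tcp [ 0.568  -0.0578  0.2843] x [ 0.992  0.127 -0.001] y [ 0.127 -0.992 -0.001] z [-0.001  0.001 -1.   ] q [-0.23  0.03  1.84  0.    1.27  1.21] F [-0.3 -0.2 -3.1] g 0.673
offset mm [ 1.7  0.6 -0.7] world dyaw 0.001 twist -0.001
```

Request:
play_rows([
  {"offset":[1.6,0.5,15],"twist":0,"grip":0.4},
  {"offset":[1.6,0.5,30],"twist":0,"grip":0.4},
  {"offset":[1.6,0.5,38],"twist":0,"grip":0.4},
  {"offset":[1.6,0.5,42],"twist":0,"grip":0.4},
  {"offset":[1.6,0.5,46],"twist":0,"grip":0.4},
])

```text
time: 31.68
tool_pos: [0.5695, -0.0572, 0.2381]
tool_rot: [-0.0, 0.998, 0.065, -0.0]
contact_force: [-0.6, -0.5, -2.8]
gripper_width: 0.669
```

Request:
play_rows([
  {"offset":[0,0,4],"twist":0,"grip":0.4},
  {"offset":[0,0,8],"twist":0,"grip":0.4},
  {"offset":[0,0,12],"twist":0,"grip":0.4},
  {"offset":[0,0,16],"twist":0,"grip":0.4},
  {"offset":[0,0,18],"twist":0,"grip":0.4},
])

```text
time: 32.1
tool_pos: [0.5699, -0.0582, 0.2223]
tool_rot: [0.0, 0.998, 0.064, -0.001]
contact_force: [-4.1, -0.1, -0.8]
gripper_width: 0.673
```

```bash
python3 - <<'E'
from h import *
show()
E
```

```text
t 32.1 tcp [ 0.5699 -0.0582  0.2223] x [ 0.992  0.128 -0.001] y [ 0.128 -0.992  0.   ] z [-0.001 -0.    -1.   ] q [-0.23  0.11  1.87 -0.    1.16  1.21] F [-4.1 -0.1 -0.8] g 0.673
```

Request:
play_rows([
  {"offset":[-0.4,0,2],"twist":0,"grip":0.4},
  {"offset":[-0.4,0,2],"twist":0,"grip":1},
  {"offset":[-0.4,0,2],"twist":0,"grip":1},
  {"offset":[0,0,-30],"twist":0,"grip":1},
  {"offset":[0,0,-70],"twist":0,"grip":1},
])

```text
time: 32.52
tool_pos: [0.5687, -0.058, 0.2879]
tool_rot: [-0.001, 0.998, 0.064, -0.003]
contact_force: [0.8, -0.7, 0.4]
gripper_width: 0.998
```

```bash
python3 - <<'E'
from h import *
show();a=manip.grab_frame("wrist");cv2.imwrite("pics/w8.png",cv2.resize(a[60:320,190:450],None,fx=2.3,fy=2.3))
for z in (.046,.056):fit((.5684,-.058),z=z,img=a,span=.01)
plan([.660,.205,.145],.128-np.pi/2,n=2)
E
```

```text
t 32.52 tcp [ 0.5687 -0.058   0.2879] x [ 0.992  0.127 -0.007] y [ 0.127 -0.992 -0.003] z [-0.007  0.002 -1.   ] q [-0.23  0.03  1.84  0.    1.28  1.21] F [ 0.8 -0.7  0.4] g 0.998
fit [ 0.5663 -0.0616] score 101.9
fit [ 0.57   -0.0594] score 131.6
call 1 offset [  59.4 -125.5    0.4] twist -0.0
call 2 offset [  59.4 -125.5    0.4] twist -0.0
```

View pics/w8.png

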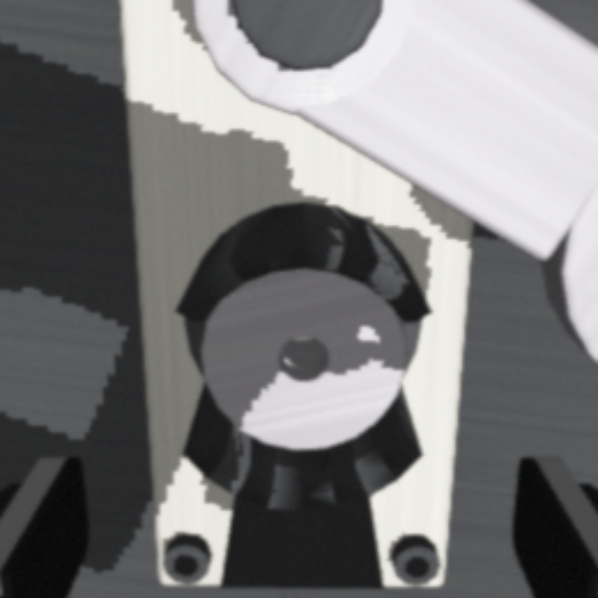

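The top ring lies flat and centred in the tube, with its hole at about (305,358) in the crop. Now the pad.

Request:
play_rows([
  {"offset":[12,-25,0],"twist":0,"grip":1},
  {"offset":[24,-50,0],"twist":0,"grip":0.8},
  {"offset":[36,-75,0],"twist":0,"grip":0.6},
  {"offset":[48,-100,0],"twist":0,"grip":0.6},
  {"offset":[60,-125,0],"twist":0,"grip":0.6},
])

```text
time: 32.98
tool_pos: [0.6144, 0.0746, 0.2919]
tool_rot: [0.0, 0.998, 0.064, 0.002]
contact_force: [-0.1, -0.0, 0.1]
gripper_width: 0.604
```

Request:
play_rows([
  {"offset":[12,-25,0],"twist":0,"grip":0.6},
  {"offset":[24,-50,0],"twist":0,"grip":0.6},
  {"offset":[36,-75,0],"twist":0,"grip":0.6},
  {"offset":[48,-100,0],"twist":0,"grip":0.6},
  {"offset":[59,-125,0],"twist":0,"grip":0.6},
])

```text
time: 33.4
tool_pos: [0.657, 0.2063, 0.2917]
tool_rot: [-0.0, 0.998, 0.064, 0.001]
contact_force: [0.2, -0.1, -0.3]
gripper_width: 0.596
```

Request:
play_rows([
  {"offset":[0,0,0],"twist":0,"grip":0.6},
  {"offset":[0,0,0],"twist":0,"grip":0.6},
  {"offset":[0,0,0],"twist":0,"grip":0.6},
])

```text
time: 33.65
tool_pos: [0.6563, 0.2046, 0.2911]
tool_rot: [0.0, 0.998, 0.064, 0.0]
contact_force: [-0.2, -1.0, -0.0]
gripper_width: 0.601
```

```bash
python3 - <<'E'
from h import *
show();a=manip.grab_frame("wrist")
c=fit((.66,.206),img=a,radii=(.030,),span=.03);c2=fit(c,img=a,radii=(.0125,),z=.034,span=.01)
look(["boss_mid"],("wrist",))
go([c[0],c[1],.033],.128-np.pi/2)
E
```

```text
t 33.65 tcp [0.6563 0.2046 0.2911] x [0.992 0.128 0.001] y [ 0.128 -0.992  0.   ] z [ 0.001 -0.    -1.   ] q [ 0.19  0.28  1.55 -0.    1.31  1.64] F [-0.2 -1.  -0. ] g 0.601
fit [0.6608 0.2053] score 118.2
fit [0.6662 0.2058] score 41.2
wrist boss_mid 0.63 [0.6591 0.2023 0.0187]
offset mm [  4.8  -0.9 102.9] world dyaw 0.001 twist -0.001
```

Request:
play_rows([
  {"offset":[4.5,0,35],"twist":0,"grip":0.6},
  {"offset":[4.5,0,70],"twist":0,"grip":0.6},
  {"offset":[4.5,0,92],"twist":0,"grip":0.6},
  {"offset":[4.5,0,102],"twist":0,"grip":0.6},
  {"offset":[4.5,0,103],"twist":0,"grip":0.6},
])

```text
time: 34.17
tool_pos: [0.6592, 0.2041, 0.1844]
tool_rot: [0.0, 0.998, 0.063, -0.003]
contact_force: [-0.6, -0.2, -0.9]
gripper_width: 0.603
```

Request:
play_rows([
  {"offset":[0,0,0],"twist":0,"grip":0.45},
  {"offset":[0,0,0],"twist":0,"grip":0.3},
  {"offset":[0,0,0],"twist":0,"grip":0.1},
  {"offset":[0,0,0],"twist":0,"grip":0.1},
  {"offset":[0,0,0],"twist":0,"grip":0.1},
])

```text
time: 34.58
tool_pos: [0.6617, 0.2055, 0.1907]
tool_rot: [-0.0, 0.998, 0.064, 0.002]
contact_force: [-0.1, -1.1, 6.5]
gripper_width: 0.264
```

```bash
python3 - <<'E'
from h import *
show();s,M=st();c=fit(s["tool_pos"],radii=(.030,),span=.009)
print("pad rel tool",np.round(1000*M.T@(np.r_[c,.01]-s["tool_pos"]),1))
E
```

```text
t 34.58 tcp [0.6617 0.2055 0.1907] x [0.992 0.127 0.004] y [ 0.127 -0.992  0.   ] z [ 0.004  0.001 -1.   ] q [ 0.19  0.41  1.58 -0.    1.15  1.64] F [-0.1 -1.1  6.5] g 0.264
fit [0.6606 0.2062] score 95.1
pad rel tool [ -1.8  -0.8 180.7]
```

Request:
play_rows([
  {"offset":[0,0,-30],"twist":0,"grip":0.1},
  {"offset":[-5,10,-65],"twist":0,"grip":0.1},
  {"offset":[-16,32,-95],"twist":0,"grip":0.1},
  {"offset":[-32,64,-105],"twist":0,"grip":0.1},
  {"offset":[-48,97,-105],"twist":0,"grip":0.1},
])

```text
time: 35.05
tool_pos: [0.6261, 0.103, 0.2979]
tool_rot: [0.0, 0.998, 0.065, 0.004]
contact_force: [1.1, -0.3, -2.5]
gripper_width: 0.265
```

Request:
play_rows([
  {"offset":[-16,32,0],"twist":0,"grip":0.1},
  {"offset":[-32,64,0],"twist":0,"grip":0.1},
  {"offset":[-48,97,0],"twist":0,"grip":0.1},
  {"offset":[-62,125,0],"twist":0,"grip":0.1},
  {"offset":[-72,146,0],"twist":0,"grip":0.1},
])

```text
time: 35.47
tool_pos: [0.5711, -0.0529, 0.2923]
tool_rot: [0.0, 0.998, 0.063, -0.0]
contact_force: [0.9, 0.8, -2.9]
gripper_width: 0.263
```

Request:
play_rows([
  {"offset":[-3,6,0],"twist":0,"grip":0.1},
  {"offset":[-3,6,0],"twist":0,"grip":0.1},
  {"offset":[-3,6,0],"twist":0,"grip":0.1},
  {"offset":[-3,6,0],"twist":0,"grip":0.1},
])

```text
time: 35.8
tool_pos: [0.5705, -0.0563, 0.2926]
tool_rot: [-0.0, 0.998, 0.064, 0.0]
contact_force: [0.6, 0.4, -2.3]
gripper_width: 0.262
```

```bash
python3 - <<'E'
from h import *
show();go([.5711,-.0580,.13],.128-np.pi/2)
E
```

```text
t 35.8 tcp [ 0.5705 -0.0563  0.2926] x [0.992 0.129 0.   ] y [ 0.129 -0.992 -0.001] z [ 0.     0.001 -1.   ] q [-0.23  0.03  1.83  0.    1.28  1.21] F [ 0.6  0.4 -2.3] g 0.262
offset mm [0.3 1.9 7.6] world dyaw -0.001 twist 0.001
```

Request:
play_rows([
  {"offset":[0.3,1.7,12],"twist":0,"grip":0.1},
  {"offset":[0.3,1.7,24],"twist":0,"grip":0.1},
  {"offset":[0.3,1.7,28],"twist":0,"grip":0.1},
  {"offset":[0.3,1.7,31],"twist":0,"grip":0.1},
  {"offset":[0.3,1.7,34],"twist":0,"grip":0.1},
])

```text
time: 36.22
tool_pos: [0.5705, -0.0585, 0.2575]
tool_rot: [-0.0, 0.998, 0.064, -0.001]
contact_force: [-6.0, 0.6, 7.0]
gripper_width: 0.264
```

Request:
play_rows([
  {"offset":[0,0,3],"twist":0,"grip":0.1},
  {"offset":[0,0,6],"twist":0,"grip":0.1},
  {"offset":[0,0,8],"twist":0,"grip":0.1},
  {"offset":[0,0,8],"twist":0,"grip":0.1},
  {"offset":[0,0,8],"twist":0,"grip":0.1},
])

```text
time: 36.63
tool_pos: [0.5703, -0.0587, 0.2501]
tool_rot: [-0.0, 0.998, 0.064, -0.001]
contact_force: [-5.6, 0.6, -1.7]
gripper_width: 0.264
```

```bash
python3 - <<'E'
from h import *
show()
E
```

```text
t 36.63 tcp [ 0.5703 -0.0587  0.2501] x [ 0.992  0.128 -0.003] y [ 0.128 -0.992 -0.001] z [-0.003  0.001 -1.   ] q [-0.23  0.08  1.86  0.    1.21  1.21] F [-5.6  0.6 -1.7] g 0.264
```

Request:
play_rows([
  {"offset":[-0.8,0,1],"twist":0,"grip":0.1},
  {"offset":[-0.8,0,1],"twist":0,"grip":0.6},
  {"offset":[-0.8,0,1],"twist":0,"grip":0.6},
  {"offset":[-0.8,0,-40],"twist":0,"grip":0.6},
  {"offset":[-0.8,0,-80],"twist":0,"grip":0.6},
])

```text
time: 37.05
tool_pos: [0.5696, -0.059, 0.3296]
tool_rot: [-0.0, 0.998, 0.064, -0.002]
contact_force: [0.9, -0.2, 0.7]
gripper_width: 0.597
```

Request:
play_rows([
  {"offset":[0,0,-40],"twist":0,"grip":0.6},
  {"offset":[0,0,-70],"twist":0,"grip":0.6},
  {"offset":[0,0,-70],"twist":0,"grip":0.6},
  {"offset":[0,0,-70],"twist":0,"grip":0.6},
])

```text
time: 37.38
tool_pos: [0.571, -0.0593, 0.4055]
tool_rot: [0.001, 0.998, 0.064, 0.005]
contact_force: [-0.4, 0.4, -0.9]
gripper_width: 0.599
```

```bash
python3 - <<'E'
from h import *
show();a=manip.grab_frame("wrist");cv2.imwrite("pics/w9.png",a)
for r,z in ((.030,.066),(.0125,.090)):fit((.5684,-.058),z=z,radii=(r,),img=a,span=.01)
look(["knob_mid","handle_mid","boss_mid","pivot"],("wrist",))
plan([.5892,-.1916,.23],.604,half=True)
E
```

```text
t 37.38 tcp [ 0.571  -0.0593  0.4055] x [0.992 0.127 0.009] y [ 0.127 -0.992  0.004] z [ 0.01  -0.002 -1.   ] q [-0.23 -0.07  1.73 -0.    1.47  1.21] F [-0.4  0.4 -0.9] g 0.599
fit [ 0.5659 -0.0579] score 118.2
fit [ 0.5719 -0.0571] score 33.0
wrist knob_mid 0.81 [ 0.5993 -0.1905  0.1719]
wrist handle_mid 0.96 [ 0.57   -0.2479  0.135 ]
wrist boss_mid 0.91 [0.32   0.149  0.0192]
wrist boss_mid 0.58 [ 0.5617 -0.0567  0.0684]
wrist boss_mid 0.55 [0.3505 0.2479 0.0224]
wrist pivot 0.63 [ 0.6617 -0.0461  0.1112]
call 1 offset [ 0.7 33.5  3.4] twist -0.512
call 2 offset [-15.8  29.6   3.4] twist -0.512
call 3 offset [-28.3  18.1   3.5] twist -0.512
call 4 offset [-33.5   1.9   3.5] twist -0.512
```

View pics/w9.png

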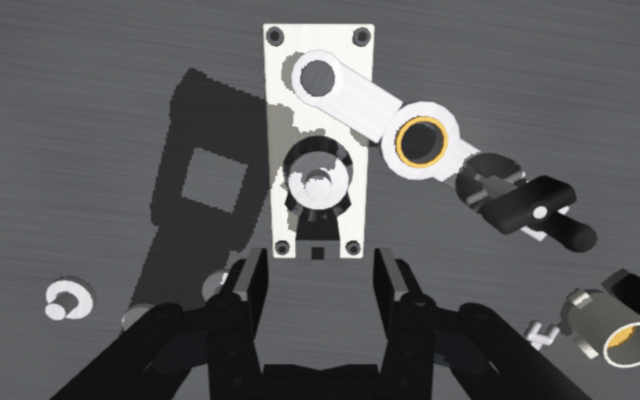

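The pad sits boss up in the tube at (318,180), and no rings are left on the bench. The bridge is still parked, with the knob at (540,210). I return to the knob.

Request:
play_rows([
  {"offset":[0,7,1],"twist":-0.102,"grip":0.5},
  {"offset":[0,13,1],"twist":-0.205,"grip":0.5},
  {"offset":[0,20,2],"twist":-0.307,"grip":0.5},
  {"offset":[0,27,3],"twist":-0.41,"grip":0.5},
  {"offset":[0.7,33.5,3.5],"twist":-0.512,"grip":0.5},
])

```text
time: 38.05
tool_pos: [0.5748, -0.0925, 0.3953]
tool_rot: [-0.001, 0.948, 0.317, -0.001]
contact_force: [-0.1, 0.5, -0.1]
gripper_width: 0.498
```

Request:
play_rows([
  {"offset":[-3,6,1],"twist":-0.102,"grip":0.5},
  {"offset":[-6,12,1],"twist":-0.205,"grip":0.5},
  {"offset":[-9,18,2],"twist":-0.307,"grip":0.5},
  {"offset":[-12,24,3],"twist":-0.41,"grip":0.5},
  {"offset":[-16,29.5,3.5],"twist":-0.512,"grip":0.5},
])

```text
time: 38.47
tool_pos: [0.5797, -0.1257, 0.3918]
tool_rot: [-0.001, 0.837, 0.547, -0.001]
contact_force: [0.4, -0.7, -0.5]
gripper_width: 0.499
```

Request:
play_rows([
  {"offset":[-6,4,1],"twist":-0.102,"grip":0.5},
  {"offset":[-11,7,1],"twist":-0.205,"grip":0.5},
  {"offset":[-17,11,2],"twist":-0.307,"grip":0.5},
  {"offset":[-22,14,3],"twist":-0.41,"grip":0.5},
  {"offset":[-28,18,3.5],"twist":-0.512,"grip":0.5},
])

```text
time: 38.88
tool_pos: [0.5846, -0.1585, 0.3883]
tool_rot: [-0.001, 0.672, 0.741, -0.0]
contact_force: [-0.5, -0.2, 0.3]
gripper_width: 0.498
```

Request:
play_rows([
  {"offset":[-7,0,1],"twist":-0.102,"grip":0.45},
  {"offset":[-13,1,1],"twist":-0.205,"grip":0.45},
  {"offset":[-20,1,2],"twist":-0.307,"grip":0.45},
  {"offset":[-27,2,3],"twist":-0.41,"grip":0.45},
  {"offset":[-33.5,2,3.5],"twist":-0.512,"grip":0.45},
])

```text
time: 39.3
tool_pos: [0.5898, -0.1917, 0.3847]
tool_rot: [-0.001, 0.462, 0.887, -0.0]
contact_force: [0.4, 1.1, -0.3]
gripper_width: 0.449
```

Request:
play_rows([
  {"offset":[0,0,0],"twist":0,"grip":0.45},
  {"offset":[0,0,0],"twist":0,"grip":0.45},
  {"offset":[0,0,0],"twist":0,"grip":0.45},
])

```text
time: 39.55
tool_pos: [0.5898, -0.1912, 0.3858]
tool_rot: [-0.001, 0.465, 0.885, 0.0]
contact_force: [-0.0, 0.6, 0.8]
gripper_width: 0.449
```

```bash
python3 - <<'E'
from h import *
show();manip.grab_frame("wrist");look(["knob_mid"],("wrist",))
plan([.5892,-.1916,.169],.604,half=True)
E
```

```text
t 39.55 tcp [ 0.5898 -0.1912  0.3858] x [-0.567  0.824  0.001] y [ 0.824  0.567 -0.001] z [-0.001  0.001 -1.   ] q [-0.43  0.05  1.64  0.    1.45 -1.04] F [-0.   0.6  0.8] g 0.449
wrist knob_mid 0.9 [ 0.6023 -0.189   0.1734]
call 1 offset [-0.1 -0.8 62.4] twist -0.0
```

```bash
python3 - <<'E'
from h import *
a=manip.grab_frame("wrist");cv2.imwrite("pics/w10.png",a)
for p in ([.5892,-.1916,.184],[.602,-.189,.184]):print(np.round(pix("wrist",p),1))
manip.grab_frame("side");look(["knob_mid","handle_mid"],("side",))
manip.grab_frame("top");look(["knob_mid","handle_mid"],("top",))
cv2.imwrite("pics/w10c.png",cv2.resize(a[60:360,120:520],None,fx=2,fy=2))
E
```

```text
[317.4 236.3]
[337.9 244.2]
side knob_mid 0.72 [ 0.5996 -0.1939  0.1702]
side handle_mid 0.73 [ 0.5766 -0.2511  0.1357]
top knob_mid 0.36 [ 0.5675 -0.0582  0.0175]
top knob_mid 0.19 [ 4.105e-01 -4.609e-01 -2.000e-04]
```

View pics/w10c.png

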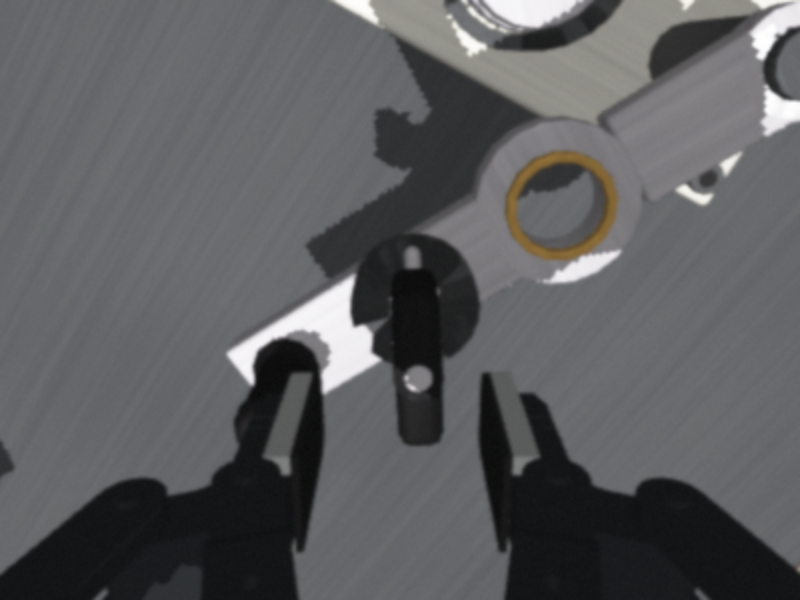

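The bridge has settled at its far stop, about 1.05 rad, so the bar sits some 7 mm off the old grasp: dot at crop (418,378), pad mid-line at about (400,·). I shift, go down and grip.

Request:
play_rows([
  {"offset":[-7,7.5,10],"twist":-0.04,"grip":0.45},
  {"offset":[-7,7.5,30],"twist":-0.04,"grip":0.45},
  {"offset":[-7,7.5,50],"twist":-0.04,"grip":0.45},
  {"offset":[-7,7.5,60],"twist":-0.04,"grip":0.45},
  {"offset":[-7,7.5,61],"twist":-0.04,"grip":0.45},
])

```text
time: 40.42
tool_pos: [0.5992, -0.1925, 0.3223]
tool_rot: [-0.003, 0.447, 0.895, -0.0]
contact_force: [-0.6, 0.7, 0.3]
gripper_width: 0.446
```

Request:
play_rows([
  {"offset":[0,0,0],"twist":0,"grip":0.35},
  {"offset":[0,0,0],"twist":0,"grip":0.2},
  {"offset":[0,0,0],"twist":0,"grip":0},
  {"offset":[0,0,0],"twist":0,"grip":0},
  {"offset":[0,0,0],"twist":0,"grip":0},
])

```text
time: 40.83
tool_pos: [0.5993, -0.194, 0.3271]
tool_rot: [-0.001, 0.447, 0.895, -0.002]
contact_force: [-6.1, -3.2, 1.5]
gripper_width: 0.15
```

```bash
python3 - <<'E'
from h import *
show();s,M=st();P=np.array([.6634,-.0457]);v=np.array(s["tool_pos"])[:2]-P
b=np.arctan2(v[1],v[0])%6.283-np.pi-.128;print("r",np.hypot(*v),"bridge",b, "bar yaw-based",np.arctan2(M[1,0],M[0,0])-.128-1.05)
arc(P,-b-.0,3)
E
```

```text
t 40.83 tcp [ 0.5993 -0.194   0.3271] x [-0.601  0.799 -0.001] y [ 0.799  0.601 -0.004] z [-0.003 -0.003 -1.   ] q [-0.43  0.12  1.67 -0.    1.35 -1.07] F [-6.1 -3.2  1.5] g 0.15
r 0.16157131609257466 bridge 1.0347970859904745 bar yaw-based 1.0372814183747232
1 [([9.9, -5.2], np.float64(0.069)), ([20.1, -9.7], np.float64(0.138)), ([30.5, -13.5], np.float64(0.207)), ([41.3, -16.5], np.float64(0.276)), ([52.2, -18.8], np.float64(0.345))]
2 [([9.9, -5.2], np.float64(0.069)), ([20.1, -9.7], np.float64(0.138)), ([30.5, -13.5], np.float64(0.207)), ([41.3, -16.5], np.float64(0.276)), ([52.2, -18.8], np.float64(0.345))]
3 [([9.9, -5.2], np.float64(0.069)), ([20.1, -9.7], np.float64(0.138)), ([30.5, -13.5], np.float64(0.207)), ([41.3, -16.5], np.float64(0.276)), ([52.2, -18.8], np.float64(0.345))]
```

Request:
play_rows([
  {"offset":[9.9,-5.2,0],"twist":0.069,"grip":0},
  {"offset":[20.1,-9.7,0],"twist":0.138,"grip":0},
  {"offset":[30.5,-13.5,0],"twist":0.207,"grip":0},
  {"offset":[41.3,-16.5,0],"twist":0.276,"grip":0},
  {"offset":[52.2,-18.8,0],"twist":0.345,"grip":0},
])

```text
time: 41.25
tool_pos: [0.5529, -0.1642, 0.3272]
tool_rot: [0.002, 0.595, 0.803, -0.003]
contact_force: [-3.7, -7.3, -0.7]
gripper_width: 0.153
```

Request:
play_rows([
  {"offset":[9.9,-5.2,0],"twist":0.069,"grip":0},
  {"offset":[20.1,-9.7,0],"twist":0.138,"grip":0},
  {"offset":[30.5,-13.5,0],"twist":0.207,"grip":0},
  {"offset":[41.3,-16.5,0],"twist":0.276,"grip":0},
  {"offset":[52.2,-18.8,0],"twist":0.345,"grip":0},
])

```text
time: 41.67
tool_pos: [0.5191, -0.1195, 0.3271]
tool_rot: [0.001, 0.724, 0.689, -0.003]
contact_force: [-8.7, -6.9, 1.9]
gripper_width: 0.152
```

Request:
play_rows([
  {"offset":[9.9,-5.2,0],"twist":0.069,"grip":0},
  {"offset":[20.1,-9.7,0],"twist":0.138,"grip":0},
  {"offset":[30.5,-13.5,0],"twist":0.207,"grip":0},
  {"offset":[41.3,-16.5,0],"twist":0.276,"grip":0},
  {"offset":[52.2,-18.8,0],"twist":0.345,"grip":0},
])

```text
time: 42.08
tool_pos: [0.5026, -0.0658, 0.327]
tool_rot: [0.0, 0.832, 0.555, -0.003]
contact_force: [-9.7, -3.6, 3.8]
gripper_width: 0.153
```

```bash
python3 - <<'E'
from h import *
show();s,M=st();P=np.array([.6634,-.0457]);v=np.array(s["tool_pos"])[:2]-P
b=np.arctan2(v[1],v[0])%6.283-np.pi-.128;print("r",np.hypot(*v),"bridge",b, "bar yaw-based",np.arctan2(M[1,0],M[0,0])-.128-1.05)
arc(P,-.03,1)
E
```

```text
t 42.08 tcp [ 0.5026 -0.0658  0.327 ] x [ 0.384  0.923 -0.005] y [ 0.923 -0.384 -0.003] z [-0.005 -0.004 -1.   ] q [-0.28 -0.17  1.96 -0.    1.36  0.12] F [-9.7 -3.6  3.8] g 0.153
r 0.16205883382540387 bridge -0.00403868508936156 bar yaw-based -0.0015931811468317125
1 [([0.8, -0.5], 0.006), ([1.7, -1.0], 0.012), ([2.5, -1.4], 0.018), ([3.4, -1.9], 0.024), ([4.3, -2.3], 0.03)]
```

Request:
play_rows([
  {"offset":[1,-1,0],"twist":0,"grip":0},
  {"offset":[2.4,-2.1,0],"twist":0,"grip":0},
  {"offset":[2.4,-2.1,0],"twist":0,"grip":0},
  {"offset":[2.4,-2.1,0],"twist":0,"grip":0},
])

```text
time: 42.42
tool_pos: [0.5021, -0.0643, 0.3271]
tool_rot: [0.003, 0.831, 0.557, -0.004]
contact_force: [-7.5, -12.1, 1.3]
gripper_width: 0.154
```

Request:
play_rows([
  {"offset":[0,0,-3],"twist":0,"grip":0},
  {"offset":[0,0,-6],"twist":0,"grip":0},
  {"offset":[0,0,-8],"twist":0,"grip":0},
  {"offset":[0,0,-8],"twist":0,"grip":0},
])

```text
time: 42.75
tool_pos: [0.5019, -0.0643, 0.3326]
tool_rot: [0.003, 0.831, 0.556, -0.004]
contact_force: [-0.7, -13.4, -11.4]
gripper_width: 0.154
```

Request:
play_rows([
  {"offset":[0,0,-1.5],"twist":0,"grip":0},
  {"offset":[0,0,-1.5],"twist":0.1,"grip":0},
  {"offset":[0,0,-1.5],"twist":0.21,"grip":0},
  {"offset":[0,0,-1.5],"twist":0.32,"grip":0},
  {"offset":[0,0,-1.5],"twist":0.43,"grip":0},
])

```text
time: 43.17
tool_pos: [0.5018, -0.0643, 0.3335]
tool_rot: [0.003, 0.931, 0.364, -0.003]
contact_force: [-2.8, -13.7, -11.7]
gripper_width: 0.152
```

Request:
play_rows([
  {"offset":[0,0,0],"twist":0.12,"grip":0},
  {"offset":[0,0,0],"twist":0.24,"grip":0},
  {"offset":[0,0,0],"twist":0.36,"grip":0},
  {"offset":[0,0,0],"twist":0.48,"grip":0},
  {"offset":[0,0,0],"twist":0.6,"grip":0},
])

```text
time: 43.58
tool_pos: [0.5017, -0.0642, 0.3334]
tool_rot: [0.004, 0.997, 0.072, -0.002]
contact_force: [-0.7, -12.8, -11.4]
gripper_width: 0.155
```

```bash
python3 - <<'E'
from h import *
show();s,M=st();print(np.arctan2(M[1,0],M[0,0]),s["ft_torque"])
E
```

```text
t 43.58 tcp [ 0.5017 -0.0642  0.3334] x [ 0.99   0.144 -0.005] y [ 0.144 -0.99   0.007] z [-0.004 -0.008 -1.   ] q [-0.27 -0.18  1.96 -0.01  1.37  1.16] F [ -0.7 -12.8 -11.4] g 0.155
0.1440740443142214 [-2.14328405  0.17603846 -0.01563816]
```

Request:
play_rows([
  {"offset":[0,1.2,0],"twist":0.02,"grip":0},
  {"offset":[0,1.2,5],"twist":0.02,"grip":0},
  {"offset":[0,1.2,10],"twist":0.02,"grip":0},
  {"offset":[0,1.2,15],"twist":0.02,"grip":0},
  {"offset":[0,1.2,19],"twist":0.02,"grip":0},
])

```text
time: 44.0
tool_pos: [0.502, -0.0648, 0.3151]
tool_rot: [0.003, 0.998, 0.065, -0.002]
contact_force: [-6.5, -8.1, 19.0]
gripper_width: 0.155
```

Request:
play_rows([
  {"offset":[0,0,0],"twist":0,"grip":0},
  {"offset":[0,0,0],"twist":0,"grip":0},
])

```text
time: 44.17
tool_pos: [0.502, -0.0648, 0.3155]
tool_rot: [0.003, 0.998, 0.065, -0.002]
contact_force: [-4.9, -8.3, -4.5]
gripper_width: 0.153
```

Request:
play_rows([
  {"offset":[0,0,0],"twist":0,"grip":0.4},
  {"offset":[0,0,0],"twist":0,"grip":0.4},
  {"offset":[0,0,0],"twist":0,"grip":0.4},
  {"offset":[0,0,-40],"twist":0,"grip":0.4},
  {"offset":[0,0,-80],"twist":0,"grip":0.4},
])

```text
time: 44.58
tool_pos: [0.5023, -0.063, 0.395]
tool_rot: [-0.001, 0.998, 0.066, -0.002]
contact_force: [0.7, -0.2, 0.6]
gripper_width: 0.4
```

Request:
play_rows([
  {"offset":[0,0,-40],"twist":0,"grip":0.6},
  {"offset":[0,0,-60],"twist":0,"grip":0.6},
  {"offset":[0,0,-60],"twist":0,"grip":0.6},
  {"offset":[0,0,-60],"twist":0,"grip":0.6},
])

```text
time: 44.92
tool_pos: [0.5032, -0.0632, 0.4592]
tool_rot: [0.001, 0.998, 0.066, 0.003]
contact_force: [-0.2, 0.0, -0.2]
gripper_width: 0.6
```

```bash
python3 - <<'E'
from h import *
show();manip.grab_frame("side");look(["knob_mid","handle_mid"],("side",))
k=manip.get_calibration("wrist");a=manip.grab_frame("wrist");cv2.imwrite("pics/w11.png",a);look(["knob_mid","handle_mid","pivot"],("wrist",))
b=cv2.imread("pics/w1.png")
# bar top: dark pixels, orientation + collar compare with start
for n,i in (("start",b),("now",a)):
    g=cv2.cvtColor(i,cv2.COLOR_BGR2GRAY)[150:235,290:350];m=(g<22).astype(np.uint8)
    M=cv2.moments(m,True);print(n,m.sum(),M["m10"]/M["m00"]+290,M["m01"]/M["m00"]+150,np.degrees(.5*np.arctan2(2*M["mu11"],M["mu20"]-M["mu02"])))
E
```

```text
t 44.92 tcp [ 0.5032 -0.0632  0.4592] x [0.991 0.131 0.005] y [ 0.131 -0.991  0.002] z [ 0.005 -0.001 -1.   ] q [-0.27 -0.26  1.81  0.    1.58  1.17] F [-0.2  0.  -0.2] g 0.6
side knob_mid 0.5 [ 0.4993 -0.0673  0.1589]
side handle_mid 0.87 [ 0.4422 -0.0732  0.1359]
wrist knob_mid 0.57 [ 0.4995 -0.0583  0.1619]
wrist handle_mid 0.77 [ 0.4368 -0.0701  0.1405]
start 630 318.0698412698413 183.54761904761904 -87.36088435490096
now 673 323.02080237741455 189.27488855869242 -87.0020463058551
```

```bash
python3 - <<'E'
from h import *
b=cv2.imread("pics/side.png");a=manip.grab_frame("side");cv2.imwrite("pics/side2.png",a)
for n,p in (("knob",[.502,-.0667,.157]),("handle",[.441,-.0745,.137]),("pivot",[.6634,-.0457,.115]),("eye",[.569,-.058,.11])):
    u,v=np.round(pix("side",p)).astype(int);w=7
    t=cv2.resize(b[v-w:v+w+1,u-w:u+w+1],None,fx=8,fy=8,interpolation=cv2.INTER_CUBIC)
    r=cv2.resize(a[v-w-5:v+w+6,u-w-5:u+w+6],None,fx=8,fy=8,interpolation=cv2.INTER_CUBIC)
    R_=cv2.matchTemplate(r,t,cv2.TM_CCOEFF_NORMED);_,mx,_,l=cv2.minMaxLoc(R_)
    print(n,(u,v),"score",round(mx,3),"shift px",l[0]/8-5,l[1]/8-5)
u,v=pix("side",[.502,-.0667,.157]);u2,v2=pix("side",[.502,-.0667,.169]);print("12mm lift =",u2-u,v2-v)
E
```

```text
knob (np.int64(342), np.int64(201)) score 0.898 shift px -0.125 -0.125
handle (np.int64(327), np.int64(210)) score 0.861 shift px -0.125 -0.125
pivot (np.int64(378), np.int64(199)) score 0.992 shift px 0.0 0.0
eye (np.int64(357), np.int64(207)) score 0.925 shift px 0.0 0.0
12mm lift = 0.12527433894126716 -2.831817618274755
```

The knob, handle and eye match their starting locked places in the side view to within about 0.1 px, where a 12 mm lift would be 2.8 px. I hand in.

```bash
python3 -c "
from plant import manip
print(manip.job_done())"
```

```text
the job is handed in; nothing more can be done
None
```

I handed the job in at about 45 s of robot time. All four spacer rings are in the tube with the pressure pad on top, boss up. The bridge is back over the tube and locked.

**What I did**
- **Opening:** I lifted and turned the knob, parked it at about 12 mm of lift, and swung the bridge clear.
- **Rings and pad:** I put in the four rings and then the pad that stood farthest from the base.
- **Closing:** I swung the bridge back until it pressed on its stop, then turned the knob back and let the plunger down.

**Last checks**
- **Bridge and knob:** Against the first side picture, the knob and handle matched to within about 0.1 px and the eye and pivot to 0. A 12 mm lift of the knob would show as 2.8 px. The tool's height when I let go put the plunger about 0.5 mm above home before the spring took over.
- **Pad:** It looked seated boss up in the last wrist picture before closing. I did not see it again once the bridge covered the tube.
- **Gripper:** It is clear of everything, with no force on it.

**What went wrong or disagreed**
- The jaws slid over the top of a ring twice; I regripped lower or re-centred and it held.
- One ring was knocked aside by a few centimetres, and I found it again.
- Letting go of the knob left the bridge at its far stop (about 1.05 rad), so I corrected that grasp.
- The wrist camera put things about 2–3 mm off in x compared with touch, so I went by touch.
- In the final views the detectors' knob positions differed by up to 9 mm in y; I relied on the picture comparison instead.

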